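# Turn the unscrewed instrument case over and stack it

## Task

Two closed die-cast instrument cases wait for their screws, which go in from the underside; one already lies upside down, the other still stands lid up. Turn the lid-up case right over, holding tub and lid together because the lid is only laid on, and set it upside down squarely on top of the other case, edges in line, either way round. Neither case may come open or be dropped, the lower case stays where it is, and leave the pliers, screwdriver and oil bottle alone.

Things in the scene. Friction and masses are not known exactly. Their poses are not given: they have to be found in the camera images.
- case_tub: Tub (26 mm high lower half, ~0.16 kg) of the lid-up aluminium case to be turned over; closed case 60 (x) x 90 (y) x 44 mm, sides flush. Origin: centre of its underside (face with four dark screw holes). Own z points from there to the lid: up at the start, down when turned over. x along the 60 mm width (grip across it, fingers spanning the seam to press on both halves), y along the 90 mm length.
- case_lid: Its lid, 60 x 90 x 18 mm, ~0.09 kg, not fastened: it sits over a 7 mm rim on the tub with 1 mm play. Origin: centre of the lid's seam face, 26 mm from the tub's origin along the tub's z when closed; own z points to its flat outside (thin engraved frame line); x, y as the tub's.
- case_seam (a point): Centre of the lid-up case at its seam (thin dark gasket line), 26 mm from the underside, 18 mm from the lid's outside; fixed to the tub, axes as the tub's. The closed case can stand by itself on a 60 x 44 mm end, 90 mm tall, e.g. to be regrasped.
- stack_tub: Tub of the other, equal case (60 x 90 x 44 mm), which lies upside down on the bench: lid below, four screw holes on top. Origin at its seam, 18 mm above the bench; own z up, own x along the 60 mm width, own y along the 90 mm length. About 0.16 kg.
- stack_lid: Lid of the upside-down case, lying with its flat outside on the bench, loose like the other one. Origin at the centre of its face on the bench; own z up, x and y as its tub's. About 0.09 kg.
- stack_top (a point): Centre of the top face (the tub's underside with the screw holes) of the upside-down case, 44 mm above the bench; the turned case's lid is to lie flat on it.
- pliers: Bystander: red-handled cutting pliers, 60 x 139 x 14 mm, lying behind the cases. Origin at the centre of its underside.
- screwdriver: Bystander: yellow-handled screwdriver, 25 x 163 x 25 mm, lying behind the cases. Origin at the centre of its underside.
- oil_bottle: Bystander: small white dropper bottle, 32 mm across, 124 mm tall, standing upright at the back right. Origin at the centre of its underside.
Mind the look-alikes: they are no part of the job. Leave any blue or pink look-alike of the stack_tub alone.

How it is judged:
By the outcome, as a careful person would: the job done as asked, in the order asked, and still so for the second after the job is handed in, with the robot touching nothing.
It also fails if it takes over 54 s, if anything falls off the work surface, if the arm or the gripper's body presses on something with over 40 N, if the wrist force passes 120 N, or if a joint passes its speed limit or range.

## Robot

A 6-joint arm with a two-finger parallel gripper is mounted at the origin on a cart in front of the work surface, level with it; the furniture and walls round the work are solid. World frame = base frame: x ahead of the robot, y to its left, z up, the work surface at z = 0. Lengths are in m, angles in rad, forces in N, time in s.
With the tool pointing down it reaches from about 0.275 to 0.825 m from the base axis. Payload 5.2 kg.
Tool frame: the origin (TCP) lies at the very end of the fingers, on their centre line; the grasp point (between the pads) lies 19 mm behind it; z points along the fingers, y is the direction in which the jaws open and shut (so a half turn about z gives the same grasp; the last joint's range is limited). The gripper opens to 93 mm and grips with 3 to 60 N. Pads are 15 mm wide; open, the fingers measure 128 mm over their backs; the gripper's body (75 mm by 188 mm) begins 65 mm behind the grasp point.
Start: joints at [0.953, 0.259, 1.535, -0, 1.348, -0.203], TCP at [0.222, 0.503, 0.219] pointing down, gripper open.
Joint ranges: [-3.14, 3.14], [-0.91, 2.08], [0.19, 2.58], [-1.22, 4.36], [0.22, 2.71], [-3.12, 3.12]. Speed limits (rad/s): [2.57, 2.57, 3.14, 3.14, 3.14, 3.14].

## Interface

Orientations are given as a rotation vector (axis times angle).
In Python, from bench import env, viewer, workorder gives the robot as it stands. The module is installed in compiled form; this text tells all that it offers.
- The arm moves only by the shell command python3 -m pendant 'ROWS' [FORCE]. ROWS is JSON, a list that holds one entry, the list of rows, each a list of 7 numbers: the shift along the tool's x, y, z in cm, then the turn, a rotation vector about the tool's x, y, z in rad, then the gripper command: -1 is shut, 1 is fully open, values between are in proportion. In form: [[[tx, ty, tz, ax, ay, az, fingers], ...]]. A call has 1 to 10 rows; each row is the pose to reach, as a shift and turn from the pose measured when the call began, along the tool's axes at that moment; what a row does not reach only later rows make up. A row lasts 1/12 s, in which the tool goes at most 41.7 mm and 7.16 degrees, less where a joint would pass 70% of its speed; a pose out of reach is approached as far as the arm can. A call with a gripper value outside its range is refused whole. The fingers move at their own pace and stop on an object; FORCE is the grip in N (left out, the last holds). Time passes only in rows, so rows that repeat a pose let the fingers close. It gives the time, the measured TCP pose, the force and the opening at its end, in the units of the state.
- env.get_obs(): the state, without advancing time (a new reading comes with each control period).
- viewer.capture(name): name is "side" or "top"; returns (picture, depth): 420x560x3 uint8, blue, green, red; 420x560 float32, m along the optical axis (not along the pixel's ray), 0 where there is no reading.
- viewer.get_calibration(name): a dict with "fx", "fy", "cx", "cy" (pixels), "rvec" (rotation vector, rad) and "tvec" (3), from world to camera coordinates, as OpenCV has them. Camera axes: x right, y down, z forward; pixel columns grow to the right and rows downward; lengths in m; the calibration is good to about 2 mm. A picture is of the moment at which its call begins. get_calibration takes no time and is no camera call.
- workorder.job_done(): hands the job in, once; it reports no verdict.
The state is a dict: "time_s": time; "q": joint angles; "qvel": joint speeds; "tau": joint torques, N m; "ee_pos": TCP position; "eef_rot": TCP orientation; "ft_force": force on the tool from outside, world axes, zero at the start; "torque": the same for the moment, N m; "grip_width": finger opening in m.
Only numpy, scipy, OpenCV 4.12 (cv2) and the standard library are available. Lean on these libraries where they do the work, as an engineer would, in place of code of your own. Each camera call takes 0.05 s, during which the arm holds its last target.

## Working session

There is one attempt and no reset: what is moved stays moved. The work goes in short steps, Python scripts to look and compute and a shell command to move; the robot and the scene stay as the last step left them, time stands still between calls to the robot, and variables do not carry over. Pictures are saved under pics/ and viewed, and the job is handed in when it is done.

```bash
mkdir -p pics; ls; cat > h.py <<'E'
import numpy as np, cv2
from scipy.spatial.transform import Rotation as R
from bench import env, viewer, workorder
def cal(n):
    c=viewer.get_calibration(n); K=np.array([[c['fx'],0,c['cx']],[0,c['fy'],c['cy']],[0,0,1]])
    return K,R.from_rotvec(np.ravel(c['rvec'])).as_matrix(),np.ravel(c['tvec'])
def world(n,d):
    K,Rm,t=cal(n); v,u=np.mgrid[:d.shape[0],:d.shape[1]]
    p=np.stack([(u-K[0,2])/K[0,0]*d,(v-K[1,2])/K[1,1]*d,d],-1)
    w=(p-t)@Rm; w[d<=0]=np.nan; return w
def proj(n,P):
    K,Rm,t=cal(n); c=np.atleast_2d(P)@Rm.T+t; return (c@K.T)[:,:2]/c[:,2:]
def snap(n,name):
    im,d=viewer.capture(n); cv2.imwrite(f'pics/{name}.png',im); np.savez(f'pics/{name}.npz',im=im,d=d); return im,d,world(n,d)
E
python3 - <<'E'
from h import *
np.set_printoptions(precision=4,suppress=True)
o=env.get_obs(); print(o)
for n in('top','side'):
    snap(n,n+'0'); K,Rm,t=cal(n); print(n,K[0,0],-Rm.T@t,Rm[2])
E
```

```text
pics
{'time_s': 0.0, 'q': array([ 0.9532,  0.2594,  1.5361, -0.    ,  1.348 , -0.2028]), 'qvel': array([ 0.0007,  0.0008,  0.0013, -0.0015, -0.0005, -0.0022]), 'tau': array([  0.002 , -43.7321, -28.4006,   0.072 ,   0.0415,  -0.0001]), 'ee_pos': array([0.2213, 0.5029, 0.2178]), 'eef_rot': array([-0.6467, -3.0736,  0.0027]), 'ft_force': array([ 0.1408, -0.0276,  0.2284]), 'torque': array([0.0135, 0.0149, 0.0544]), 'grip_width': 0.09327050700081362}
top 396.47618571069887 [ 0.373  -0.0052  1.0259] [ 0.1854 -0.0042 -0.9827]
side 398.145500559761 [0.6135 0.8718 0.3747] [-0.0655 -0.9458 -0.3181]
```

View pics/top0.png

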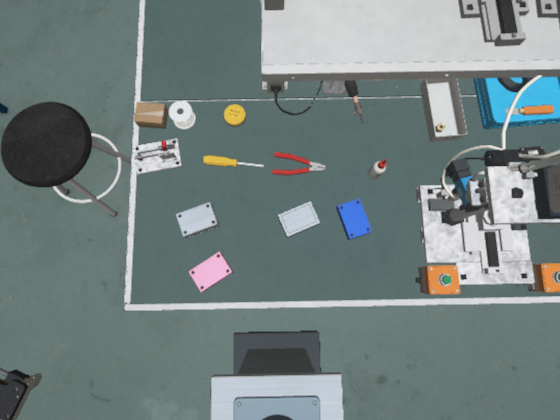

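View pics/side0.png

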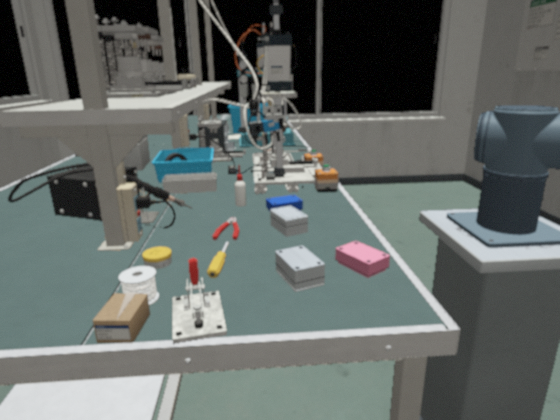

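The top view shows the upside-down case (four holes) at about (197,219) and the lid-up case (frame line) at (298,219). The pink and blue look-alikes are at (210,271) and (353,219). The pliers, screwdriver and bottle lie behind, at rows 160–170. Next I measure the two cases.

```bash
cat >> h.py <<'E'
def rect(w,box,zlo,zhi):
    x0,x1,y0,y1=box
    m=(w[...,0]>x0)&(w[...,0]<x1)&(w[...,1]>y0)&(w[...,1]<y1)&(w[...,2]>zlo)&(w[...,2]<zhi)
    p=w[m]; r=cv2.minAreaRect((p[:,:2]*1000).astype(np.float32)); return p,r
E
python3 - <<'E'
from h import *
np.set_printoptions(precision=4,suppress=True)
z=np.load('pics/top0.npz'); im,d=z['im'],z['d']; w=world('top',d)
for nm,(u,v) in dict(stack=(197,219),case=(298,219),pink=(210,271),blue=(353,219),bottle=(377,168),pl=(282,157),sd=(220,160),tab=(250,250),shelf=(330,40),shelfedge=(300,78),clamp=(160,155)).items(): print(nm,w[v,u])
for nm,(u,v) in dict(stack=(197,219),case=(298,219),pink=(210,271),blue=(353,219)).items():
    c=w[v,u]; p,r=rect(w,(c[0]-.07,c[0]+.07,c[1]-.07,c[1]+.07),c[2]-.006,c[2]+.006); print(nm,r,np.median(p[:,2]),len(p))
    uv=proj('top',[c])[0]
K=4
cv2.imwrite('pics/zoom0.png',cv2.resize(im[190:300,170:380],None,fx=3.8,fy=3.8,interpolation=cv2.INTER_CUBIC))
i2=np.load('pics/side0.npz')['im']; cv2.imwrite('pics/zoom1.png',cv2.resize(i2[180:300,190:400],None,fx=3.8,fy=3.8,interpolation=cv2.INTER_CUBIC))
print(proj('top',[[0,0,0],[.22,.5,.22]]))
E
```

```text
stack [0.5331 0.1883 0.0469]
case [ 0.5292 -0.0644  0.0425]
pink [0.4045 0.1566 0.0322]
blue [ 0.5283 -0.2044  0.0328]
bottle [ 0.6501 -0.2637  0.0712]
pl [ 0.7035 -0.0284  0.0082]
sd [0.6932 0.1354 0.0232]
tab [0.4571 0.0592 0.0014]
shelf [ 0.8481 -0.1227  0.309 ]
shelfedge [ 0.7766 -0.0616  0.2911]
clamp [0.704  0.2886 0.0406]
stack ((535.8185424804688, 192.00343322753906), (61.383026123046875, 89.79808807373047), 19.261499404907227) 0.04391772815345943 817
case ((531.9783325195312, -64.87279510498047), (60.083404541015625, 90.54844665527344), 22.2034912109375) 0.04396697409836647 851
pink ((405.049560546875, 157.88177490234375), (60.577205657958984, 90.39779663085938), 32.35747528076172) 0.03262780652854476 905
blue ((531.4583740234375, -206.59124755859375), (89.46704864501953, 61.248451232910156), 17.086454391479492) 0.033166329672382 838
[[276.2036 443.0382]
 [ 13.9921 368.6689]]
```

```bash
sleep 1
```

```text
(no output)
```

View pics/zoom0.png

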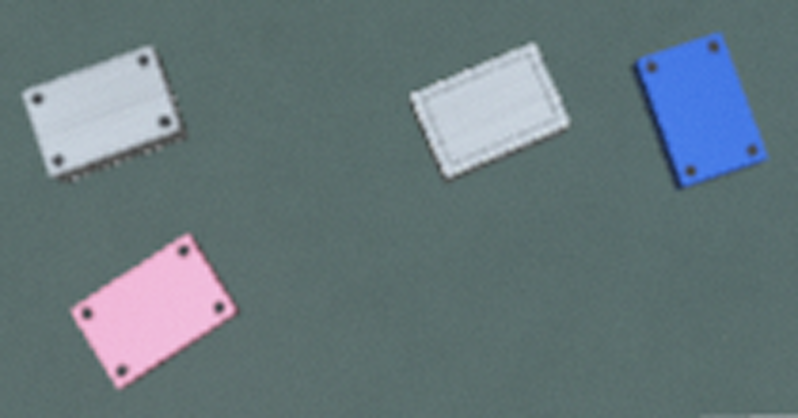

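View pics/zoom1.png

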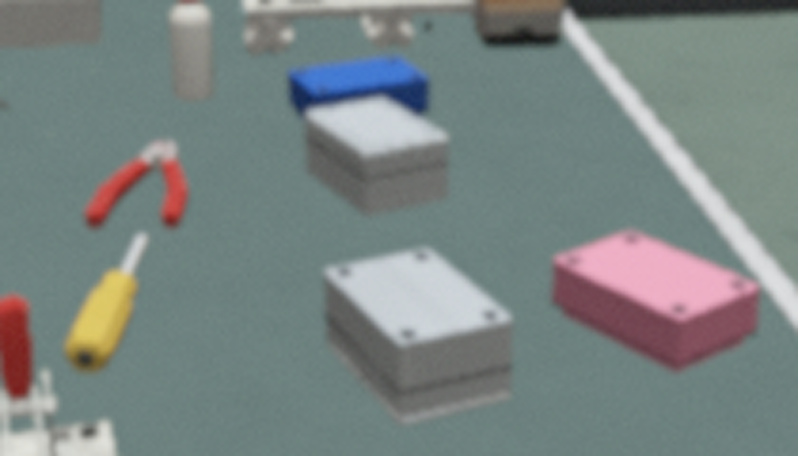

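```bash
cat >> h.py <<'E'
import json,os
def log():
    o=env.get_obs()
    with open('log.jsonl','a') as f: f.write(json.dumps({k:np.ravel(v).tolist() for k,v in o.items()})+'\n')
    return o
def toolR(jawdeg,tilt):
    """jaw (tool y) along jawdeg in xy, tool leaning: tilt deg about the jaw axis from straight down"""
    a=np.radians(jawdeg); y=np.array([np.cos(a),np.sin(a),0]); z=R.from_rotvec(y*np.radians(tilt)).apply([0,0,-1.])
    return np.stack([np.cross(y,z),y,z],1)
def delta(P,Rt,grasp=True):
    """P: wanted grasp point(world). prints shift cm, turn rad"""
    o=log(); R0=R.from_rotvec(o['eef_rot']).as_matrix(); tcp=np.array(P)+(Rt[:,2]*.019 if grasp else 0)
    s=R0.T@(tcp-o['ee_pos'])*100; r=R.from_matrix(R0.T@Rt).as_rotvec()
    print('shift cm',s.round(2),'turn',r.round(3),'rows>=',round(max(np.linalg.norm(s)/4.17,np.degrees(np.linalg.norm(r))/7.16),1)); return s,r
def st():
    o=log(); print('t',o['time_s'],'q',o['q'].round(3),'tcp',o['ee_pos'].round(4),'F',o['ft_force'].round(1),'w',round(o['grip_width'],4))
    Rm=R.from_rotvec(o['eef_rot']).as_matrix(); print('grasp',(o['ee_pos']-.019*Rm[:,2]).round(4),'y',Rm[:,1].round(3),'z',Rm[:,2].round(3)); return o
E
python3 - <<'E'
from h import *
st()
delta([.50,0.03,.28],toolR(22,0)); delta([.50,0.03,.28],toolR(202,0))
print(toolR(22,45))
E
```

```text
t 0.1 q [ 0.953  0.259  1.536 -0.     1.348 -0.203] tcp [0.2214 0.503  0.2179] F [-0.1 -0.2  0.2] w 0.093
grasp [0.2214 0.503  0.2369] y [ 0.403  0.915 -0.002] z [-0.001 -0.001 -1.   ]
shift cm [-44.56 -32.06  -4.27] turn [-0.002  0.     0.772] rows>= 13.2
shift cm [-44.56 -32.06  -4.27] turn [-0.00e+00 -2.00e-03 -2.37e+00] rows>= 19.0
[[-0.26488686  0.92718385 -0.26488686]
 [ 0.65561799  0.37460659  0.65561799]
 [ 0.70710678  0.         -0.70710678]]
```

```bash
python3 -m pendant '[[[-44.5,-32,-4.3,0,0,0.77,1],[-44.5,-32,-4.3,0,0,0.77,1],[-44.5,-32,-4.3,0,0,0.77,1],[-44.5,-32,-4.3,0,0,0.77,1],[-44.5,-32,-4.3,0,0,0.77,1]]]'; python3 -c "
from h import *
st()
delta([.50,0.03,.28],toolR(22,25))"
```

```text
time_s: 0.52
ee_pos: [0.3271, 0.3226, 0.2346]
eef_rot: [-1.568, -2.722, 0.003]
ft_force: [1.0, -0.1, -0.2]
grip_width: 0.093
t 0.5167 q [ 5.36e-01  8.30e-02  1.71e+00 -1.00e-03  1.35e+00  1.00e-02] tcp [0.3271 0.3226 0.2346] F [ 1.  -0.1 -0.2] w 0.093
grasp [0.3271 0.3227 0.2536] y [ 0.865  0.502 -0.002] z [-0.001 -0.002 -1.   ]
shift cm [-33.2    0.38  -2.79] turn [-0.033  0.436  0.139] rows>= 8.0
```

```bash
python3 -m pendant '[[[-33.2,0.4,-2.8,-0.03,0.43,0.14,1],[-33.2,0.4,-2.8,-0.03,0.43,0.14,1],[-33.2,0.4,-2.8,-0.03,0.43,0.14,1],[-33.2,0.4,-2.8,-0.03,0.43,0.14,1]]]'; python3 -c "
from h import *
st()"
python3 -m pendant '[[[-16,0.4,-2.8,-0.03,0.23,0.14,1],[-16,0.4,-2.8,-0.03,0.23,0.14,1],[-16,0.4,-2.8,-0.03,0.23,0.14,1],[-16,0.4,-2.8,-0.03,0.23,0.14,1]]]'; python3 -c "
from h import *
st()
delta([.53,-0.065,.18],toolR(22,45))"
```

```text
time_s: 0.85
ee_pos: [0.3959, 0.208, 0.246]
eef_rot: [-1.55, -2.339, -0.303]
ft_force: [1.6, 1.4, 0.3]
grip_width: 0.0929
t 0.85 q [-0.067  0.088  1.744  0.343  1.494 -0.525] tcp [0.3959 0.208  0.246 ] F [1.6 1.4 0.3] w 0.0929
grasp [0.3987 0.2014 0.2636] y [0.921 0.39  0.001] z [-0.146  0.346 -0.927]
time_s: 1.18
ee_pos: [0.4618, 0.0593, 0.2101]
eef_rot: [-1.596, -2.041, -0.459]
ft_force: [0.8, 0.3, -0.5]
grip_width: 0.0931
t 1.1833 q [-0.467  0.316  1.652  0.423  1.632 -0.785] tcp [0.4618 0.0593 0.2101] F [ 0.8  0.3 -0.5] w 0.0931
grasp [0.4652 0.0488 0.2256] y [ 0.966  0.254 -0.043] z [-0.181  0.55  -0.816]
shift cm [-12.57   3.44  -3.74] turn [ 0.049  0.167 -0.124] rows>= 3.3
```

```bash
cat > kin.py <<'E'
from h import *
from scipy.optimize import least_squares
E=lambda a,t:R.from_euler(a,t).as_matrix()
def fkR(q,S=(1,1,1,1,1,1)):
    q=np.array(q)*S
    return E('z',q[0])@E('y',q[1])@E('y',q[2])@E('z',q[3])@E('y',q[4])@E('z',q[5])
def fk(q,p,S):
    q=np.array(q)*S; h,a1,L2,a3,L3,d,Lt,a5=p
    M1=E('z',q[0]);M2=M1@E('y',q[1]);M3=M2@E('y',q[2]);M4=M3@E('z',q[3]);M5=M4@E('y',q[4])
    pts=[M1@[a1,0,h]]; pts.append(pts[-1]+M2@[0,0,L2]); pts.append(pts[-1]+M3@[a3,0,L3]); pts.append(pts[-1]+M4@[0,d,0]); pts.append(pts[-1]+M5@[a5,0,Lt])
    return np.array(pts),M5@E('z',q[5])
def data():
    D=[json.loads(l) for l in open('log.jsonl')]
    return [(np.array(x['q']),np.array(x['ee_pos']),R.from_rotvec(x['eef_rot']).as_matrix()) for x in D]
E
python3 - <<'E'
from kin import *
import itertools
np.set_printoptions(precision=4,suppress=True)
D=data()
for S in itertools.product([1],[1],[1],[1,-1],[1],[1,-1]):
    T=[fkR(q,S).T@Rm for q,p,Rm in D]
    sp=max(R.from_matrix(T[0].T@t).magnitude() for t in T)
    print(S,sp, R.from_matrix(T[0]).as_rotvec())
    if sp<.03:
        f=lambda p:np.concatenate([ (fk(q,p,S)[0][-1]-x)*1000 for q,x,_ in D]+[(np.array(p)[[1,3,7]])*20])
        r=least_squares(f,[.3,0,.4,0,.4,.1,.2,0]); print(r.x, abs(r.fun[:-3]).max())
E
```

```text
(1, 1, 1, 1, 1, 1) 5.582313955800563e-16 [-0.     -0.      1.5708]
[ 0.1884  0.1022  0.5415  0.0936  0.0854  0.1107  0.3837 -0.2354] 7.123233276461499
(1, 1, 1, 1, 1, -1) 1.1641062952725574 [-0.      0.      1.1652]
(1, 1, 1, -1, 1, 1) 0.8451209822621626 [ 0.0001 -0.0001  1.5708]
(1, 1, 1, -1, 1, -1) 1.4515569545664642 [ 0.0001 -0.0001  1.1652]
```

```bash
cat >> kin.py <<'E'
def cols(q):
    M1=E('z',q[0]);M2=M1@E('y',q[1]);M3=M2@E('y',q[2]);M4=M3@E('z',q[3]);M5=M4@E('y',q[4]);M6=M5@E('z',q[5])
    return np.stack([M1[:,0],M1[:,1],M1[:,2],M2[:,0],M2[:,2],M3[:,0],M3[:,2],M4[:,0],M4[:,1],M5[:,0],M5[:,2]],1)
NM='1x 1y 1z 2x 2z 3x 3z 4x 4y 5x 5z'.split()
E
python3 - <<'E'
from kin import *
import itertools
np.set_printoptions(precision=4,suppress=True)
D=data(); A=np.vstack([cols(q) for q,_,_ in D]); b=np.concatenate([p for _,p,_ in D])
x=np.linalg.lstsq(A,b,rcond=None)[0]; print(A.shape,abs(A@x-b).max(),dict(zip(NM,x.round(4))))
for sub in (['1z','2z','3z','1y','4y','5z'],['1z','2z','3z','1y','5z'],['1z','2z','3z','4y','5z'],['1z','2z','3z','4y','5z','5x'],['1z','2z','3z','4y','5z','3x'],['1z','1x','2z','3z','4y','5z'],['1z','1x','2z','3z','1y','4y','5z']):
    i=[NM.index(s) for s in sub]; x,rs,rk,_=np.linalg.lstsq(A[:,i],b,rcond=None); print(rk,abs(A[:,i]@x-b).max(),dict(zip(sub,x.round(4))))
E
```

```text
(24, 11) 4.718447854656915e-16 {'1x': np.float64(-0.0), '1y': np.float64(0.1108), '1z': np.float64(0.2217), '2x': np.float64(0.0), '2z': np.float64(0.5344), '3x': np.float64(0.0602), '3z': np.float64(0.4259), '4x': np.float64(-0.0), '4y': np.float64(0.0), '5x': np.float64(-0.0), '5z': np.float64(0.3669)}
6 0.0036963556946328913 {'1z': np.float64(0.1872), '2z': np.float64(0.5162), '3z': np.float64(0.4144), '1y': np.float64(0.1131), '4y': np.float64(-0.0036), '5z': np.float64(0.3756)}
5 0.003827145354416195 {'1z': np.float64(0.1883), '2z': np.float64(0.5148), '3z': np.float64(0.4145), '1y': np.float64(0.1095), '5z': np.float64(0.3758)}
5 0.028694465927822488 {'1z': np.float64(0.221), '2z': np.float64(0.4829), '3z': np.float64(0.4192), '4y': np.float64(0.1063), '5z': np.float64(0.3914)}
6 0.009655938579190781 {'1z': np.float64(0.1649), '2z': np.float64(0.5181), '3z': np.float64(0.2291), '4y': np.float64(0.1089), '5z': np.float64(0.397), '5x': np.float64(-0.1795)}
6 0.02806694440765911 {'1z': np.float64(0.2922), '2z': np.float64(0.5226), '3z': np.float64(0.4433), '4y': np.float64(0.1093), '5z': np.float64(0.3724), '3x': np.float64(0.1266)}
6 0.023960760736421727 {'1z': np.float64(0.2513), '1x': np.float64(-0.2649), '2z': np.float64(0.5268), '3z': np.float64(0.6843), '4y': np.float64(0.1093), '5z': np.float64(0.3941)}
7 0.003390623064379983 {'1z': np.float64(0.1922), '1x': np.float64(-0.0228), '2z': np.float64(0.5177), '3z': np.float64(0.4375), '1y': np.float64(0.1052), '4y': np.float64(0.0043), '5z': np.float64(0.3769)}
```

```bash
cat >> kin.py <<'E'
X=np.zeros(11); X[[1,2,4,5,6,10]]=.1108,.2217,.5344,.0602,.4259,.3669
LO=np.array([-3.14,-.91,.19,-1.22,.22,-3.12]);HI=np.array([3.14,2.08,2.58,4.36,2.71,3.12])
T0=E('z',np.pi/2)
def F(q): return cols(q)@X, fkR(q)@T0
def ik(P,Rt,grasp=True,seeds=None):
    tcp=np.array(P)+(Rt[:,2]*.019 if grasp else 0); out=[]
    rng=np.random.default_rng(0)
    az=np.arctan2(tcp[1],tcp[0])
    S=[np.array([az+rng.uniform(-1,1),rng.uniform(-.5,1.5),rng.uniform(.5,2.2),rng.uniform(-1.2,4.3),rng.uniform(.3,2.6),rng.uniform(-3,3)]) for _ in range(40)] if seeds is None else seeds
    for s in S:
        def f(q):
            p,Rm=F(q); return np.concatenate([(p-tcp)*5,R.from_matrix(Rm.T@Rt).as_rotvec()])
        r=least_squares(f,np.clip(s,LO+.01,HI-.01),bounds=(LO,HI),max_nfev=60)
        if r.cost<1e-9 and not any(np.abs(r.x-o).max()<.02 for o in out): out.append(r.x)
    return out
E
cat > plan.py <<'E'
from kin import *
np.set_printoptions(precision=2,suppress=True)
c=[.532,-.065,.026]; s=[.536,.192,.062]; mid=[.50,.05,.047]
for sg in (1,-1):
  for nm,P,ys in (('pick',c,[22.2,202.2]),('lift',[.52,-.03,.15],[22.2,202.2]),('mid',mid,[22,202]),('place',s,[19.3,199.3]),):
    for y in ys:
      for t in (45,-45):
        print(nm,y,t,[q for q in ik(P,toolR(y,t))])
  break
E
time python3 plan.py
```

```text
pick 22.2 45 [array([-0.6 ,  0.82,  1.44,  0.4 ,  1.58, -1.13])]
pick 22.2 -45 []
pick 202.2 45 []
pick 202.2 -45 [array([-0.6 ,  0.82,  1.44,  0.4 ,  1.58,  2.01])]
lift 22.2 45 [array([-0.57,  0.62,  1.45,  0.43,  1.73, -1.03])]
lift 22.2 -45 [array([ 0.2 ,  0.34,  1.96, -1.01,  0.96,  0.47])]
lift 202.2 45 [array([ 0.2 ,  0.34,  1.96, -1.01,  0.96, -2.67])]
lift 202.2 -45 [array([-0.57,  0.62,  1.45,  0.43,  1.73,  2.11])]
mid 22 45 [array([-0.47,  0.7 ,  1.64,  0.48,  1.47, -1.08])]
mid 22 -45 [array([ 0.37,  0.56,  1.96, -1.05,  0.95,  0.78])]
mid 202 45 [array([ 0.37,  0.56,  1.96, -1.05,  0.95, -2.36])]
mid 202 -45 [array([-0.47,  0.7 ,  1.64,  0.48,  1.47,  2.07])]
place 19.3 45 [array([-0.25,  0.67,  1.63,  0.65,  1.38, -0.89])]
place 19.3 -45 [array([ 0.57,  0.68,  1.62, -0.82,  1.21,  0.69])]
place 199.3 45 [array([ 0.57,  0.68,  1.62, -0.82,  1.21, -2.45])]
place 199.3 -45 [array([-0.25,  0.67,  1.63,  0.65,  1.38,  2.25])]
real	0m49.686s
user	0m48.048s
sys	0m0.202s
```

```bash
cat > t.py <<'E'
from kin import *
Rt=toolR(22.2,45); delta(np.array([.532,-.065,.026])-.10*Rt[:,2],Rt)
delta(np.array([.532,-.065,.026]),Rt)
z=np.load('pics/top0.npz'); w=world('top',z['d'])
for zz in (.038,.040,.042):
    print(rect(w,(.45,.62,.11,.27),zz,.05)[1], rect(w,(.45,.62,-.14,.01),zz,.05)[1])
E
python3 t.py
```

```text
shift cm [-23.12   4.9   -1.06] turn [ 0.051  0.167 -0.127] rows>= 5.7
shift cm [-21.5    4.29   8.78] turn [ 0.051  0.167 -0.127] rows>= 5.7
((535.920166015625, 191.8470916748047), (61.361690521240234, 90.25953674316406), 19.1345157623291) ((531.9783325195312, -64.87279510498047), (60.083404541015625, 90.54844665527344), 22.2034912109375)
((535.920166015625, 191.8470916748047), (61.361690521240234, 90.25953674316406), 19.1345157623291) ((531.9083251953125, -64.68392944335938), (60.078857421875, 89.77156066894531), 22.192005157470703)
((535.4259033203125, 191.88174438476562), (60.510196685791016, 89.81562805175781), 19.202861785888672) ((531.8789672851562, -64.69589233398438), (60.0155029296875, 89.77156066894531), 22.192005157470703)
```

```bash
python3 -m pendant '[[[-23.1,4.9,-1.1,0.05,0.167,-0.127,1],[-23.1,4.9,-1.1,0.05,0.167,-0.127,1],[-23.1,4.9,-1.1,0.05,0.167,-0.127,1],[-23.1,4.9,-1.1,0.05,0.167,-0.127,1],[-23.1,4.9,-1.1,0.05,0.167,-0.127,1],[-23.1,4.9,-1.1,0.05,0.167,-0.127,1],[-23.1,4.9,-1.1,0.05,0.167,-0.127,1],[-23.1,4.9,-1.1,0.05,0.167,-0.127,1]]]'; python3 -c "
from h import *
o=st();Rt=toolR(22.2,45); delta(np.array([.532,-.065,.026]),Rt)
snap('top','pre')
snap('side','pres')"
```

```text
time_s: 1.85
ee_pos: [0.5531, -0.1187, 0.0815]
eef_rot: [-1.357, -2.013, -0.564]
ft_force: [0.5, 0.5, -0.3]
grip_width: 0.0929
t 1.85 q [-0.655  0.808  1.245  0.377  1.788 -1.093] tcp [ 0.5531 -0.1187  0.0815] F [ 0.5  0.5 -0.3] w 0.0929
grasp [ 0.5582 -0.1312  0.0948] y [ 0.927  0.375 -0.001] z [-0.267  0.658 -0.704]
shift cm [0.12 0.06 9.9 ] turn [ 0.001 -0.004 -0.003] rows>= 2.4
```

View pics/pres.png

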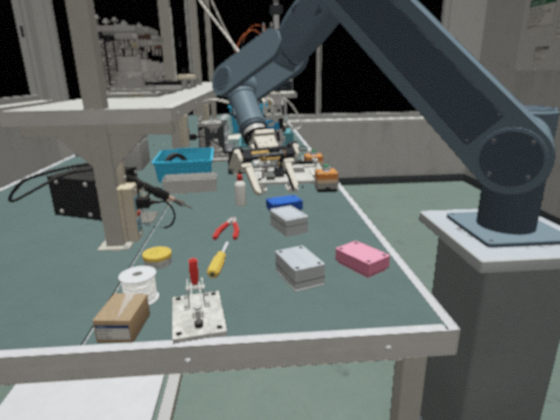

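View pics/pre.png

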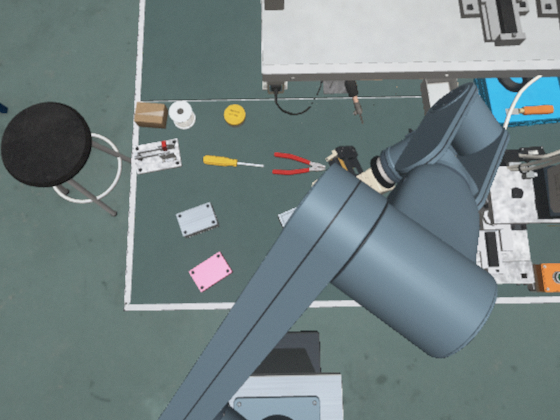

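The side view shows the open gripper leaning over the lid-up case at about (289,217), with the bottle at (240,190) clear. In the top view the arm hides the case, and the stack at (197,219) is untouched. I advance and grip.

```bash
python3 -m pendant '[[[0.1,0.05,4,0,0,0,1],[0.1,0.05,7,0,0,0,1],[0.1,0.05,9.9,0,0,0,1],[0.1,0.05,9.9,0,0,0,1],[0.1,0.05,9.9,0,0,0,1]]]'; python3 -c "
from h import *
o=st();Rt=toolR(22.2,45); delta(np.array([.532,-.065,.026]),Rt)
i,_,_=snap('side','in1')
cv2.imwrite('pics/in1z.png',cv2.resize(i[150:270,190:400],None,fx=3.8,fy=3.8,interpolation=cv2.INTER_CUBIC))"
```

```text
time_s: 2.37
ee_pos: [0.5261, -0.0492, 0.016]
eef_rot: [-1.352, -2.017, -0.563]
ft_force: [1.0, -1.6, -0.3]
grip_width: 0.0926
t 2.3667 q [-0.596  0.81   1.443  0.403  1.585 -1.128] tcp [ 0.5261 -0.0492  0.016 ] F [ 1.  -1.6 -0.3] w 0.0926
grasp [ 0.5312 -0.0617  0.0294] y [0.925 0.38  0.   ] z [-0.269  0.656 -0.705]
shift cm [-0.49 -0.06  0.  ] turn [-0.001 -0.003  0.002] rows>= 0.1
```

View pics/in1z.png

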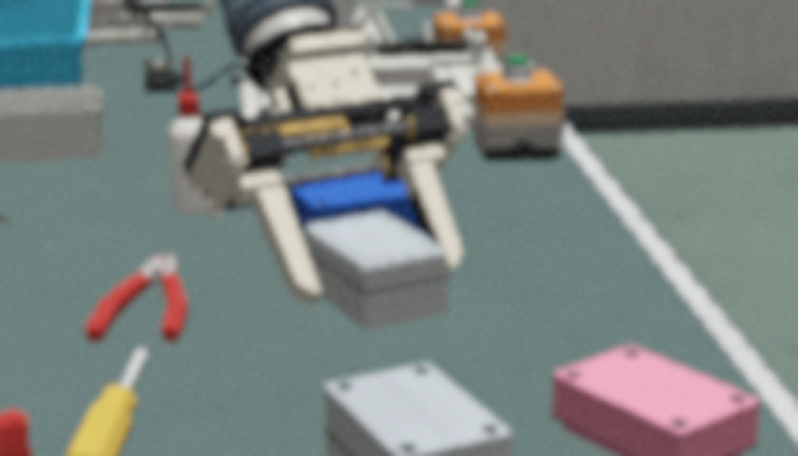

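The fingers straddle the case, zoomed around (370,270), but sit 5 mm off along tool x. I correct that and close.

```bash
python3 -m pendant '[[[-0.5,-0.05,0,0,0,0,1],[-0.5,-0.05,0,0,0,0,1],[-0.5,-0.05,0,0,0,0,0.5],[-0.5,-0.05,0,0,0,0,0],[-0.5,-0.05,0,0,0,0,-0.3],[-0.5,-0.05,0,0,0,0,-1],[-0.5,-0.05,0,0,0,0,-1],[-0.5,-0.05,0,0,0,0,-1],[-0.5,-0.05,0,0,0,0,-1]]]' 40; python3 -c "
from h import *
o=st();Rt=toolR(22.2,45); delta(np.array([.532,-.065,.026]),Rt)"
```

```text
time_s: 3.17
ee_pos: [0.5281, -0.0543, 0.0129]
eef_rot: [-1.354, -2.019, -0.563]
ft_force: [-0.8, -0.5, 0.4]
grip_width: 0.0599
t 3.1667 q [-0.601  0.818  1.434  0.4    1.585 -1.131] tcp [ 0.5281 -0.0543  0.0129] F [-0.8 -0.5  0.4] w 0.0599
grasp [ 0.5331 -0.0667  0.0263] y [0.925 0.379 0.002] z [-0.267  0.655 -0.707]
shift cm [ 0.12 -0.04  0.17] turn [ 0.    -0.     0.002] rows>= 0.1
```

```bash
python3 -c "
from h import *
Rt=toolR(22.2,45); delta([.533,-.0667,.066],Rt);delta([.505,.02,.15],Rt)"
```

```text
shift cm [ 2.81 -0.   -2.8 ] turn [ 0.    -0.     0.002] rows>= 1.0
shift cm [15.17  0.7  -2.31] turn [ 0.    -0.     0.002] rows>= 3.7
```

```bash
python3 -m pendant '[[[1,0,-1,0,0,0,-1],[2,0,-2,0,0,0,-1],[3.5,0,-3.3,0,0,0,-1],[6,0.2,-3.5,0,0,0,-1],[9,0.4,-3.2,0,0,0,-1],[12,0.6,-2.7,0,0,0,-1],[15.2,0.7,-2.3,0,0,0,-1],[15.2,0.7,-2.3,0,0,0,-1],[15.2,0.7,-2.3,0,0,0,-1]]]' 40; python3 -c "
from h import *
o=st()
Rt=toolR(22.2,-45); delta([.505,.02,.15],Rt)
i,_,_=snap('side','lift1')
cv2.imwrite('pics/lift1z.png',cv2.resize(i[100:250,180:420],None,fx=3.3,fy=3.3,interpolation=cv2.INTER_CUBIC))"
```

```text
time_s: 3.92
ee_pos: [0.5, 0.0334, 0.1389]
eef_rot: [-1.353, -2.025, -0.563]
ft_force: [0.1, -1.1, -1.9]
grip_width: 0.0598
t 3.9167 q [-0.508  0.572  1.543  0.459  1.674 -1.009] tcp [0.5    0.0334 0.1389] F [ 0.1 -1.1 -1.9] w 0.0598
grasp [0.5051 0.021  0.1524] y [0.924 0.381 0.004] z [-0.266  0.653 -0.709]
shift cm [-2.13 -0.05 -1.79] turn [ 0.005 -1.568  0.004] rows>= 12.5
```

View pics/lift1z.png

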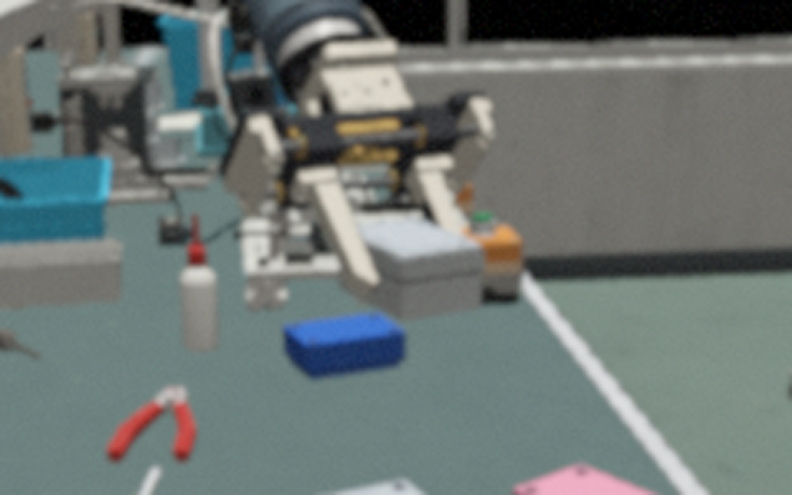

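The lifted case is closed, zoomed at about (420,260), seam tight. I now tip it by 90°.

```bash
python3 -m pendant '[[[0,0,0,0,-0.07,0,-1],[-0.2,0,-0.2,0,-0.17,0,-1],[-0.4,0,-0.3,0,-0.28,0,-1],[-0.6,0,-0.5,0,-0.4,0,-1],[-0.8,0,-0.7,0,-0.52,0,-1],[-1,0,-0.9,0,-0.64,0,-1],[-1.2,0,-1,0,-0.76,0,-1],[-1.4,0,-1.2,0,-0.88,0,-1],[-1.5,0,-1.3,0,-0.98,0,-1],[-1.6,0,-1.4,0,-1.05,0,-1]]]' 40; python3 -c "
from h import *
o=st()
Rt=toolR(22.2,-45); delta([.505,.02,.15],Rt)"
```

```text
time_s: 4.8
ee_pos: [0.5081, 0.0132, 0.1367]
eef_rot: [1.619, 2.414, -0.216]
ft_force: [-1.4, -0.5, -2.2]
grip_width: 0.06
t 4.8 q [-0.015  0.226  1.832 -0.297  0.992 -0.253] tcp [0.5081 0.0132 0.1367] F [-1.4 -0.5 -2.2] w 0.06
grasp [0.5061 0.0179 0.1551] y [0.925 0.38  0.004] z [ 0.105 -0.246 -0.963]
shift cm [-0.57 -0.03  0.18] turn [ 0.005 -0.514  0.   ] rows>= 4.1
```

```bash
python3 -m pendant '[[[-0.1,0,0.1,0,-0.1,0,-1],[-0.2,0,0.1,0,-0.2,0,-1],[-0.3,0,0.15,0,-0.3,0,-1],[-0.4,0,0.2,0,-0.4,0,-1],[-0.5,0,0.2,0,-0.47,0,-1],[-0.6,0,0.2,0.005,-0.514,0,-1],[-0.6,0,0.2,0.005,-0.514,0,-1],[-0.6,0,0.2,0.005,-0.514,0,-1],[-0.6,0,0.2,0.005,-0.514,0,-1]]]' 40; python3 -c "
from h import *
o=st()
Rt=toolR(22.2,-45); delta([.505,.02,.10],Rt)
i,d,w=snap('side','stand1'); i2,d2,w2=snap('top','stand1t')
cv2.imwrite('pics/stand1z.png',cv2.resize(i[100:250,180:420],None,fx=3.3,fy=3.3,interpolation=cv2.INTER_CUBIC))"
```

```text
time_s: 5.55
ee_pos: [0.5109, 0.007, 0.1363]
eef_rot: [1.358, 2.019, -0.562]
ft_force: [0.2, 0.0, -1.4]
grip_width: 0.0598
t 5.55 q [ 0.306  0.359  1.931 -0.957  1.037  0.513] tcp [0.5109 0.007  0.1363] F [ 0.2  0.  -1.4] w 0.0598
grasp [0.5059 0.0194 0.1498] y [ 0.926  0.377 -0.   ] z [ 0.266 -0.654 -0.708]
shift cm [ 3.57 -0.06  3.46] turn [-0.001 -0.001 -0.001] rows>= 1.2
```

View pics/stand1z.png

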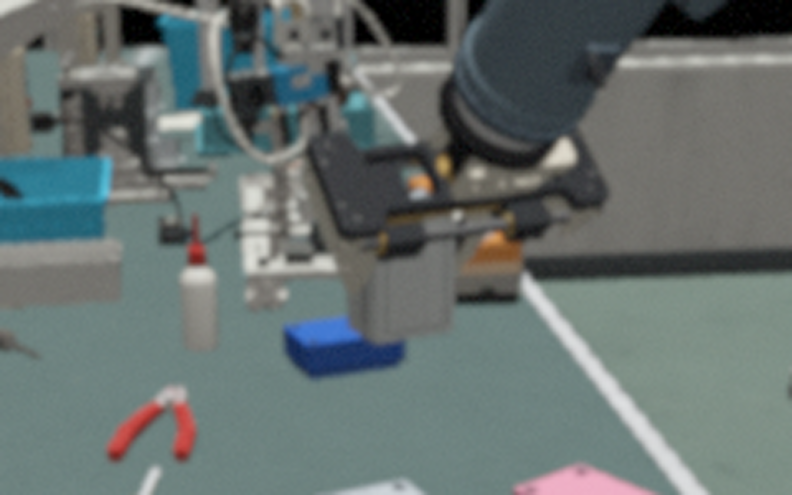

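View pics/stand1t.png

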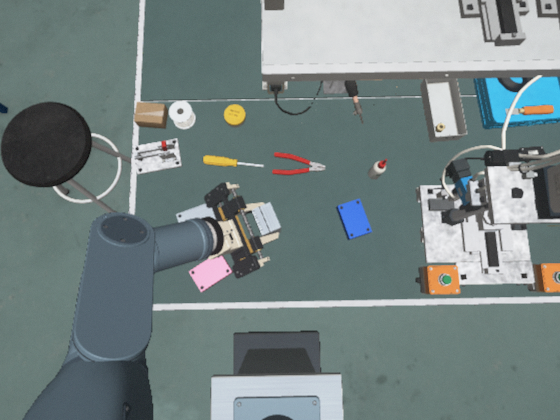

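The case hangs on end with its lid toward the side camera, zoomed at (400,290), closed. I check that it is plumb before setting it down.

```bash
python3 - <<'E'
from h import *
np.set_printoptions(precision=4,suppress=True)
z=np.load('pics/stand1t.npz'); w=world('top',z['d'])
p,r=rect(w,(.42,.60,-.05,.1),.185,.21); print(r,np.percentile(p[:,2],[1,50,99]))
n=np.linalg.svd(p-p.mean(0),full_matrices=False)[2][2]; print('top n',n)
z=np.load('pics/stand1.npz'); w=world('side',z['d'])
cv2.imwrite('pics/a.png',cv2.resize(z['im'][150:220,270:330],None,fx=8,fy=8))
p=w[175:200,298:316].reshape(-1,3); print(w[190,305],np.nanstd(p,0)); n=np.linalg.svd(p-p.mean(0),full_matrices=False)[2][2]; print('lid n',n)
for u in (303,308,313): print(u,[ (v,w[v,u].round(3)) for v in range(196,208,2)])
E
```

```text
((504.2544860839844, 42.347320556640625), (141.7432861328125, 106.43704223632812), 16.20852279663086) [0.1856 0.1911 0.2092]
top n [-0.0438  0.1172 -0.9921]
[0.5006 0.0368 0.1291] [0.013  0.0215 0.0194]Traceback (most recent call last):
  File "<stdin>", line 8, in <module>
    u, s, vh = gufunc(a, signature=signature)
               ~~~~~~^^^^^^^^^^^^^^^^^^^^^^^^
    raise LinAlgError("SVD did not converge")
numpy.linalg.LinAlgError: SVD did not converge
```

```bash
cat >> h.py <<'E'
def local(w,P,jawdeg):
    a=np.radians(jawdeg); B=np.stack([[np.cos(a),np.sin(a),0],[-np.sin(a),np.cos(a),0],[0,0,1]],1)
    return (w-np.array(P))@B   # axes: width, long/lean(+y), up
def plane(l,lo,hi):
    m=np.all((l>lo)&(l<hi),-1); p=l[m]; c=np.median(p,0)
    for _ in range(3):
        c=p.mean(0); n=np.linalg.svd(p-c,full_matrices=False)[2][2]; dd=(p-c)@n; p=p[abs(dd)<max(.002,2*dd.std())]
    n*=np.sign(n[np.argmax(abs(n))]); return c.round(4),n.round(3),len(p)
E
python3 - <<'E'
from h import *
z=np.load('pics/stand1.npz'); l=local(world('side',z['d']),[.5059,.0194,.1498],22.2)
print('lid',plane(l,[-.03,.008,-.05],[.03,.03,-.005]))
l=local(world('top',z['d']),[0,0,0],0)
z=np.load('pics/stand1t.npz'); l=local(world('top',z['d']),[.5059,.0194,.1498],22.2)
print('top',plane(l,[-.026,-.024,.035],[.026,.016,.06]))
m=np.all((l>[-.05,-.05,.042])&(l<[.05,.03,.054]),-1); print(cv2.minAreaRect((l[m][:,:2]*1000).astype(np.float32)),m.sum())
E
```

```text
lid (array([ 0.0005,  0.0183, -0.0271]), array([ 0.002,  1.   , -0.005]), 434)
top (array([-0.0003, -0.004 ,  0.0412]), array([0.001, 0.004, 1.   ]), 402)
((7.143596649169922, -3.8656578063964844), (73.28660583496094, 49.661338806152344), 13.035059928894043) 158
```

The case is plumb to within 0.3°. It should touch the bench with the grasp point at 47–49 mm. I go down to 53 mm, then in small steps.

```bash
python3 -c "
from h import *
Rt=toolR(22.2,-45); delta([.505,.02,.053],Rt)"; python3 -m pendant '[[[2,0,2,0,0,0,-1],[4,0,3.9,0,0,0,-1],[6,0,5.8,0,0,0,-1],[6.9,-0.05,6.8,0,0,0,-1],[6.9,-0.05,6.8,0,0,0,-1],[6.9,-0.05,6.8,0,0,0,-1]]]' 40; python3 -c "
from h import *
st();Rt=toolR(22.2,-45); delta([.505,.02,.048],Rt)"
```

```text
shift cm [ 6.96 -0.06  6.8 ] turn [-0.001 -0.001 -0.002] rows>= 2.3
time_s: 6.15
ee_pos: [0.5105, 0.0066, 0.0401]
eef_rot: [1.36, 2.017, -0.562]
ft_force: [-0.2, 0.4, -1.6]
grip_width: 0.0599
t 6.15 q [ 0.306  0.532  1.993 -1.094  0.915  0.757] tcp [0.5105 0.0066 0.0401] F [-0.2  0.4 -1.6] w 0.0599
grasp [0.5055 0.019  0.0536] y [0.927 0.375 0.   ] z [ 0.265 -0.655 -0.708]
shift cm [ 0.47 -0.    0.32] turn [-0.002 -0.001 -0.002] rows>= 0.1
```

```bash
python3 -m pendant '[[[0.2,0,0.2,0,0,0,-1],[0.28,0,0.28,0,0,0,-1],[0.32,0,0.32,0,0,0,-1],[0.32,0,0.32,0,0,0,-1]]]'; python3 -c "
from h import *
st()"; python3 -m pendant '[[[0.08,0,0.08,0,0,0,-1],[0.08,0,0.08,0,0,0,-1],[0.08,0,0.08,0,0,0,-1]]]'; python3 -c "
from h import *
st()"
```

```text
time_s: 6.48
ee_pos: [0.5109, 0.0066, 0.0364]
eef_rot: [1.36, 2.016, -0.561]
ft_force: [0.4, -0.9, -2.1]
grip_width: 0.0594
t 6.4833 q [ 0.306  0.54   1.994 -1.101  0.91   0.769] tcp [0.5109 0.0066 0.0364] F [ 0.4 -0.9 -2.1] w 0.0594
grasp [0.5059 0.0191 0.0498] y [0.927 0.375 0.002] z [ 0.266 -0.654 -0.708]
time_s: 6.73
ee_pos: [0.5113, 0.0068, 0.0357]
eef_rot: [1.36, 2.015, -0.56]
ft_force: [-0.4, 0.7, 1.1]
grip_width: 0.0599
t 6.7333 q [ 0.306  0.542  1.994 -1.103  0.909  0.772] tcp [0.5113 0.0068 0.0357] F [-0.4  0.7  1.1] w 0.0599
grasp [0.5062 0.0192 0.0492] y [0.927 0.375 0.003] z [ 0.267 -0.654 -0.707]
```

```bash
python3 -m pendant '[[[0.06,0,0.06,0,0,0,-1],[0.06,0,0.06,0,0,0,-1],[0.06,0,0.06,0,0,0,-1]]]'; python3 -c "
from h import *
st()"
```

```text
time_s: 6.98
ee_pos: [0.5113, 0.0068, 0.0357]
eef_rot: [1.359, 2.014, -0.56]
ft_force: [-2.8, 2.7, 5.7]
grip_width: 0.0601
t 6.9833 q [ 0.307  0.542  1.994 -1.105  0.91   0.774] tcp [0.5113 0.0068 0.0357] F [-2.8  2.7  5.7] w 0.0601
grasp [0.5063 0.0192 0.0491] y [0.927 0.375 0.003] z [ 0.268 -0.655 -0.707]
```

The case stands on the bench (force change of about 8 N). I open the gripper, pause and look before withdrawing.

```bash
python3 -m pendant '[[[0,0,0,0,0,0,0.4],[0,0,0,0,0,0,0.5],[0,0,0,0,0,0,0.7],[0,0,0,0,0,0,0.9],[0,0,0,0,0,0,1],[0,0,0,0,0,0,1],[0,0,0,0,0,0,1]]]'; python3 -c "
from h import *
o=st()
i,d,w=snap('side','stand2')
cv2.imwrite('pics/stand2z.png',cv2.resize(i[130:270,180:420],None,fx=3.3,fy=3.3,interpolation=cv2.INTER_CUBIC))
l=local(w,[.506,.0192,.0491],22.0)
print('lid',plane(l,[-.03,.008,-.05],[.03,.03,-.005]))
"
```

```text
time_s: 7.57
ee_pos: [0.5113, 0.0067, 0.0356]
eef_rot: [1.359, 2.014, -0.56]
ft_force: [0.6, 0.5, -0.1]
grip_width: 0.0925
t 7.5667 q [ 0.307  0.542  1.994 -1.105  0.91   0.774] tcp [0.5113 0.0067 0.0356] F [ 0.6  0.5 -0.1] w 0.0925
grasp [0.5063 0.0192 0.0491] y [0.927 0.375 0.003] z [ 0.267 -0.655 -0.707]
lid (array([ 0.0007,  0.0184, -0.0273]), array([-0.002,  1.   , -0.001]), 396)
```

View pics/stand2z.png

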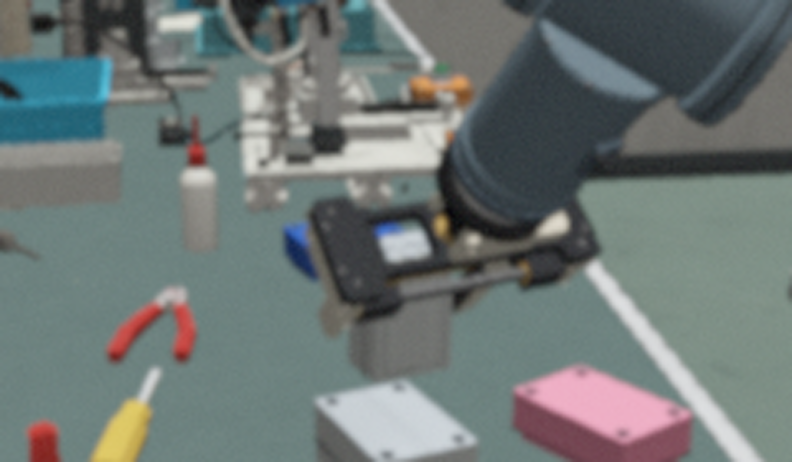

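The case stands by itself below the gripper, zoomed (400,330), lid face vertical. I withdraw and swing to the other lean.

```bash
python3 -m pendant '[[[0,0,-2,0,0,0,1],[0,0,-5,0,0,0,1],[0,0,-8,0,0,0,1],[0,0,-11,0,0,0,1],[-2,0,-14,0,0,0,1],[-5,0,-16,0,0.05,0,1]]]'; python3 -c "
from h import *
o=st()
Rt=toolR(22.2,10); delta([.505,.01,.23],Rt)
Rt=toolR(22.2,45); delta([.505,.01,.23],Rt)
i,d,w=snap('side','wd1');i,d2,w2=snap('top','wd1t')
l=local(w,[.506,.0192,.0491],22.0)
print('lid',plane(l,[-.03,.008,-.05],[.03,.03,-.005]))
"
```

```text
time_s: 8.12
ee_pos: [0.4798, 0.0815, 0.183]
eef_rot: [1.38, 2.061, -0.534]
ft_force: [1.0, -0.3, 0.8]
grip_width: 0.0932
t 8.1167 q [ 0.449  0.293  1.84  -0.8    1.202  0.435] tcp [0.4798 0.0815 0.183 ] F [ 1.  -0.3  0.8] w 0.0932
grasp [0.475  0.0933 0.1971] y [ 0.925  0.38  -0.002] z [ 0.253 -0.621 -0.742]
shift cm [-7.27 -0.39  2.76] turn [-0.002  0.909  0.003] rows>= 7.3
shift cm [-6.87 -0.39  1.69] turn [-0.003  1.52   0.002] rows>= 12.2
lid (array([ 0.0012,  0.0182, -0.0273]), array([0.009, 1.   , 0.009]), 393)
```

View pics/wd1.png

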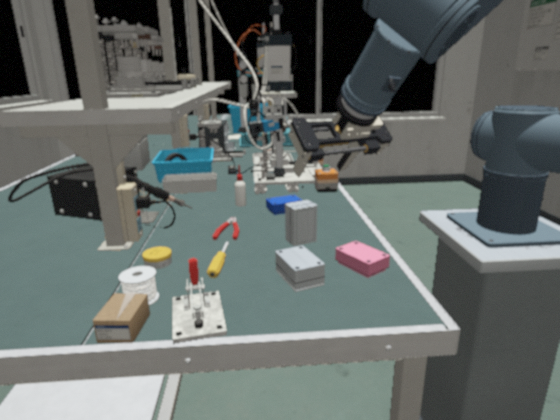

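View pics/wd1t.png

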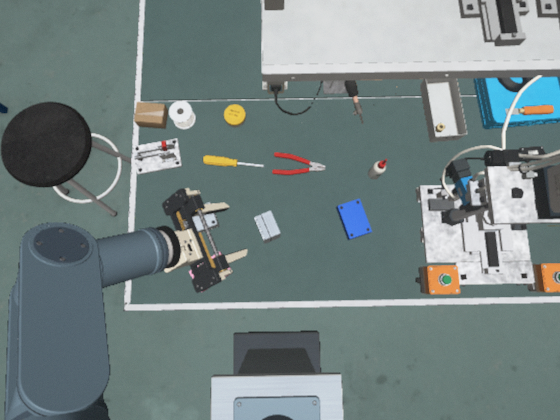

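The case stands free at (300,222) in the side view and (267,226) in the top view, gripper clear. I measure its top end and swing over.

```bash
python3 -m pendant '[[[-0.5,0,0,0,0.07,0,1],[-1,0,0,0,0.18,0,1],[-2,0,0.2,0,0.3,0,1],[-3,-0.1,0.5,0,0.42,0,1],[-4,-0.2,0.8,0,0.54,0,1],[-5,-0.3,1,0,0.66,0,1],[-5.5,-0.4,1.3,0,0.78,0,1],[-6,-0.4,1.5,0,0.9,0,1],[-6.5,-0.4,1.6,0,1.02,0,1],[-6.9,-0.4,1.7,0,1.14,0,1]]]'; python3 - <<'E'
from h import *
o=st()
z=np.load('pics/wd1t.npz'); w=world('top',z['d']); l=local(w,[.506,.0192,0],22)
print('top',plane(l,[-.026,-.024,.08],[.026,.016,.1]))
m=np.all((l>[-.06,-.06,.083])&(l<[.06,.06,.1]),-1); print(cv2.minAreaRect((l[m][:,:2]*1000).astype(np.float32)),m.sum())
p,r=rect(w,(.44,.57,-.05,.08),.083,.1); print(r)
c=np.array([*r[0],0])/1000
Rt=toolR(22,45)
print(Rt)
delta(np.array([.506,.0192,.045])-.10*Rt[:,2],Rt)
E
```

```text
time_s: 9.05
ee_pos: [0.5051, 0.0192, 0.2252]
eef_rot: [-1.556, -2.318, -0.342]
ft_force: [0.6, 0.9, -0.8]
grip_width: 0.0931
t 9.05 q [-0.406  0.305  1.53   0.294  1.593 -0.831] tcp [0.5051 0.0192 0.2252] F [ 0.6  0.9 -0.8] w 0.0931
grasp [0.5076 0.0121 0.2426] y [0.927 0.375 0.017] z [-0.135  0.374 -0.918]
top (array([-0.0001, -0.0042,  0.09  ]), array([0.012, 0.   , 1.   ]), 312)
((2.056844711303711, -5.8065338134765625), (44.139686584472656, 60.469886779785156), 89.68961334228516) 468
((510.0823059082031, 14.5867919921875), (60.469886779785156, 44.139705657958984), 21.689598083496094)
[[-0.26488686  0.92718385 -0.26488686]
 [ 0.65561799  0.37460659  0.65561799]
 [ 0.70710678  0.         -0.70710678]]
shift cm [-10.17  -0.12   8.99] turn [0.013 0.377 0.01 ] rows>= 3.3
```

```bash
python3 -m pendant '[[[-3.5,0,2,0,0.12,0,1],[-7,-0.1,5,0,0.25,0,1],[-10.2,-0.1,8.5,0.01,0.377,0.01,1],[-10.2,-0.1,8.99,0.01,0.377,0.01,1],[-10.2,-0.1,8.99,0.01,0.377,0.01,1],[-10.2,-0.1,8.99,0.01,0.377,0.01,1]]]'; python3 - <<'E'
from h import *
o=st()
Rt=toolR(22,45)
S=np.array([.5073,.0187,.045])
delta(S-.10*Rt[:,2],Rt);delta(S-.006*Rt[:,2],Rt)
i,d,w=snap('side','pg2');
l=local(w,[.506,.0192,.0491],22.0)
print('lid',plane(l,[-.03,.008,-.05],[.03,.03,-.005]))
cv2.imwrite('pics/pg2z.png',cv2.resize(i[130:270,180:420],None,fx=3.3,fy=3.3,interpolation=cv2.INTER_CUBIC))
E
```

```text
time_s: 9.55
ee_pos: [0.5271, -0.0336, 0.1013]
eef_rot: [-1.361, -2.012, -0.566]
ft_force: [1.1, 0.1, 1.2]
grip_width: 0.0929
t 9.55 q [-0.579  0.692  1.428  0.423  1.699 -1.055] tcp [ 0.5271 -0.0336  0.1013] F [1.1 0.1 1.2] w 0.0929
grasp [ 0.5321 -0.0461  0.1147] y [0.928 0.372 0.   ] z [-0.264  0.658 -0.705]
shift cm [-0.03  0.13 -0.16] turn [ 0.002 -0.003 -0.002] rows>= 0.1
shift cm [-0.06  0.11  9.24] turn [ 0.002 -0.003 -0.002] rows>= 2.2
lid (array([ 0.0009,  0.0184, -0.0271]), array([0.005, 1.   , 0.004]), 384)
```

View pics/pg2z.png

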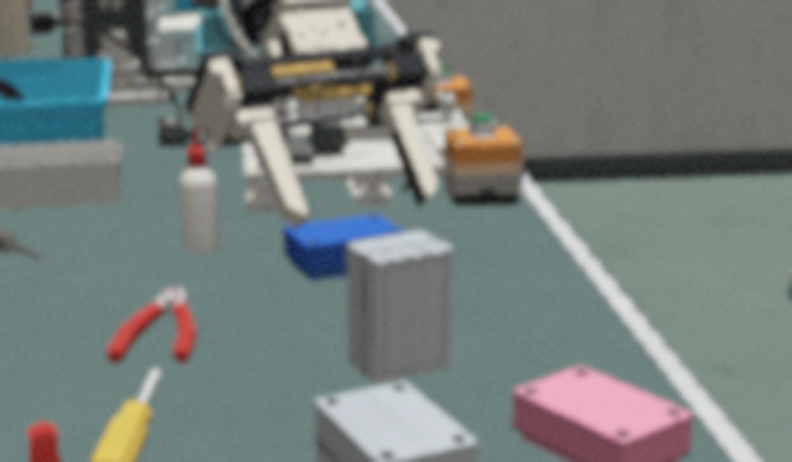

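The open fingers are behind the standing case, zoomed (400,300), nicely centred. I advance.

```bash
python3 -m pendant '[[[0,0.1,3,0,0,0,1],[0,0.1,6,0,0,0,1],[0,0.1,8.2,0,0,0,1],[0,0.1,9.2,0,0,0,1],[0,0.1,9.2,0,0,0,1],[0,0.1,9.2,0,0,0,1]]]'; python3 - <<'E'
from h import *
o=st()
Rt=toolR(22,45)
S=np.array([.5073,.0187,.045])
delta(S-.006*Rt[:,2],Rt)
i,d,w=snap('side','pg3');
l=local(w,[.506,.0192,.0491],22.0)
print('lid',plane(l,[-.03,.008,-.05],[.03,.03,-.005]))
cv2.imwrite('pics/pg3z.png',cv2.resize(i[130:270,180:420],None,fx=3.3,fy=3.3,interpolation=cv2.INTER_CUBIC))
E
```

```text
time_s: 10.1
ee_pos: [0.5071, 0.027, 0.0435]
eef_rot: [-1.361, -2.03, -0.568]
ft_force: [1.0, -0.8, -0.2]
grip_width: 0.0929
t 10.1 q [-0.514  0.702  1.583  0.458  1.514 -1.088] tcp [0.5071 0.027  0.0435] F [ 1.  -0.8 -0.2] w 0.0929
grasp [0.5119 0.0146 0.0571] y [0.927 0.376 0.01 ] z [-0.256  0.652 -0.714]
shift cm [-0.44 -0.3   0.65] turn [0.007 0.01  0.008] rows>= 0.2
lid (array([ 0.0015,  0.0184, -0.0273]), array([ 0.007,  1.   , -0.004]), 379)
```

View pics/pg3z.png

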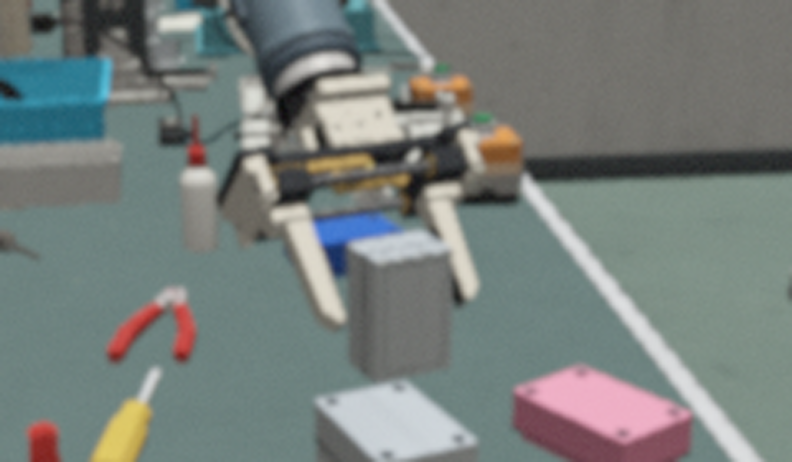

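```bash
python3 -m pendant '[[[-0.44,-0.3,0.65,0.005,0.01,0.008,1],[-0.44,-0.3,0.65,0.005,0.01,0.008,1],[-0.44,-0.3,0.65,0.005,0.01,0.008,1],[-0.44,-0.3,0.65,0.005,0.01,0.008,1]]]'; python3 - <<'E'
from h import *
o=st()
Rt=toolR(22,45)
S=np.array([.5073,.0187,.045])
delta(S-.006*Rt[:,2],Rt)
E
```

```text
time_s: 10.48
ee_pos: [0.5044, 0.026, 0.0351]
eef_rot: [-1.362, -2.014, -0.566]
ft_force: [0.2, -0.3, -0.2]
grip_width: 0.0929
t 10.4833 q [-0.518  0.719  1.584  0.457  1.51  -1.09 ] tcp [0.5044 0.026  0.0351] F [ 0.2 -0.3 -0.2] w 0.0929
grasp [0.5094 0.0135 0.0486] y [0.928 0.372 0.001] z [-0.262  0.657 -0.707]
shift cm [ 0.14 -0.    0.05] turn [ 0.003 -0.    -0.001] rows>= 0.0
```

```bash
python3 -m pendant '[[[0.1,0,0,0,0,0,0.8],[0.1,0,0,0,0,0,0.6],[0.1,0,0,0,0,0,0.4],[0.1,0,0,0,0,0,0.3],[0.1,0,0,0,0,0,0],[0.1,0,0,0,0,0,-1],[0.1,0,0,0,0,0,-1],[0.1,0,0,0,0,0,-1],[0.1,0,0,0,0,0,-1]]]' 40; python3 - <<'E'
from h import *
o=st(); g=o['ee_pos']-.019*R.from_rotvec(o['eef_rot']).as_matrix()[:,2]
i,d,w=snap('side','g2');
l=local(w,[.506,.0192,.0491],22.0)
print('lid',plane(l,[-.03,.008,-.05],[.03,.03,-.005]))
i,d,w=snap('top','g2t')
Rt=toolR(22,45); delta(g+[0,0,.05],Rt); delta([.51,.06,.19],Rt)
E
```

```text
time_s: 11.23
ee_pos: [0.504, 0.0267, 0.0358]
eef_rot: [-1.362, -2.014, -0.566]
ft_force: [-0.5, -0.6, -0.2]
grip_width: 0.06
t 11.2333 q [-0.518  0.717  1.586  0.458  1.51  -1.089] tcp [0.504  0.0267 0.0358] F [-0.5 -0.6 -0.2] w 0.06
grasp [0.509  0.0142 0.0492] y [0.928 0.372 0.001] z [-0.263  0.657 -0.707]
lid (array([ 0.0011,  0.0184, -0.0274]), array([-0.006,  1.   , -0.003]), 377)
shift cm [ 3.54 -0.   -3.53] turn [ 0.003 -0.    -0.001] rows>= 1.2
shift cm [12.94  1.8  -6.97] turn [ 0.003 -0.    -0.001] rows>= 3.6
```

```bash
python3 -m pendant '[[[0.8,0,-0.8,0,0,0,-1],[2,0,-2,0,0,0,-1],[3.8,0.2,-3.8,0,0,0,-1],[6,0.6,-4.8,0,0,0,-1],[8.5,1,-5.6,0,0,0,-1],[11,1.4,-6.4,0,0,0,-1],[12.9,1.8,-7,0,0,0,-1],[12.9,1.8,-7,0,0,0,-1]]]' 40; python3 -c "
from h import *
o=st()
Rt=toolR(19.2,-45); delta([.51,.07,.19],Rt)
i,_,_=snap('side','lift2')
cv2.imwrite('pics/lift2z.png',cv2.resize(i[60:270,160:440],None,fx=2.8,fy=2.8,interpolation=cv2.INTER_CUBIC))"
```

```text
time_s: 12.0
ee_pos: [0.5061, 0.0732, 0.1805]
eef_rot: [-1.361, -2.021, -0.568]
ft_force: [0.7, 0.9, -2.0]
grip_width: 0.0599
t 12.0 q [-0.45   0.512  1.529  0.503  1.712 -0.924] tcp [0.5061 0.0732 0.1805] F [ 0.7  0.9 -2. ] w 0.0599
grasp [0.511  0.0608 0.194 ] y [0.928 0.374 0.006] z [-0.259  0.655 -0.709]
shift cm [-1.54  0.17 -0.98] turn [ 0.007 -1.568  0.053] rows>= 12.6
```

View pics/lift2z.png

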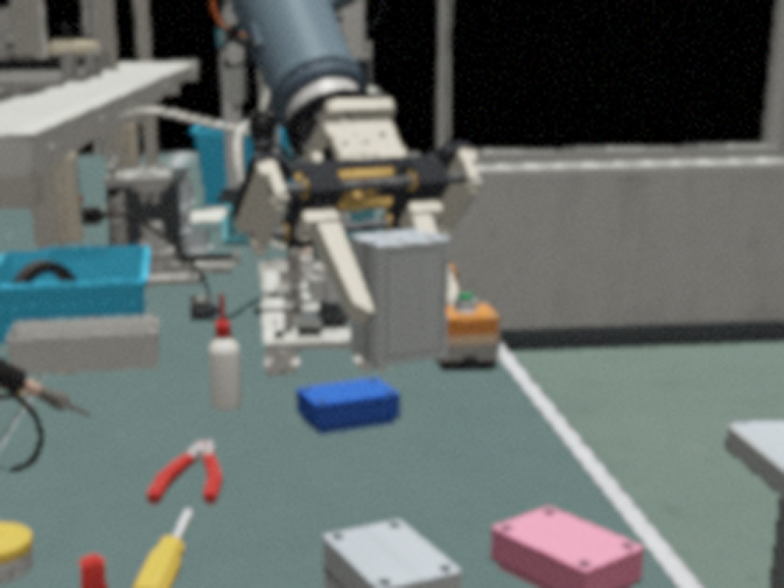

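The standing case is held and closed, zoomed (400,295). Now the second 90°.

```bash
python3 -m pendant '[[[0,0,0,0,-0.07,0,-1],[-0.1,0,-0.1,0,-0.17,0.005,-1],[-0.3,0,-0.2,0,-0.28,0.01,-1],[-0.4,0,-0.3,0,-0.4,0.014,-1],[-0.5,0,-0.4,0,-0.52,0.018,-1],[-0.7,0,-0.5,0,-0.64,0.022,-1],[-0.9,0.1,-0.6,0,-0.76,0.026,-1],[-1,0.1,-0.6,0,-0.88,0.03,-1],[-1.1,0.1,-0.7,0,-0.98,0.033,-1],[-1.2,0.1,-0.8,0,-1.05,0.035,-1]]]' 40; python3 -c "
from h import *
o=st()
Rt=toolR(19.2,-45); delta([.51,.07,.19],Rt)"
```

```text
time_s: 12.88
ee_pos: [0.511, 0.0598, 0.1747]
eef_rot: [1.666, 2.389, -0.235]
ft_force: [-0.4, -0.7, -2.0]
grip_width: 0.0601
t 12.8833 q [ 0.087  0.222  1.731 -0.292  1.137 -0.149] tcp [0.511  0.0598 0.1747] F [-0.4 -0.7 -2. ] w 0.0601
grasp [0.5093 0.0646 0.193 ] y [ 0.939  0.345 -0.006] z [ 0.088 -0.254 -0.963]
shift cm [-0.39  0.24 -0.09] turn [ 0.004 -0.513  0.018] rows>= 4.1
```

```bash
python3 -m pendant '[[[-0.1,0,0,0,-0.1,0,-1],[-0.2,0,0,0,-0.2,0.005,-1],[-0.2,0.1,0,0,-0.3,0.01,-1],[-0.3,0.1,0,0,-0.4,0.015,-1],[-0.3,0.2,-0.1,0,-0.47,0.018,-1],[-0.4,0.2,-0.1,0.004,-0.513,0.018,-1],[-0.4,0.2,-0.1,0.004,-0.513,0.018,-1],[-0.4,0.2,-0.1,0.004,-0.513,0.018,-1],[-0.4,0.2,-0.1,0.004,-0.513,0.018,-1]]]' 40; python3 -c "
from h import *
o=st()
Rt=toolR(19.2,-45); delta([.535,.19,.14],Rt)
i,d,w=snap('side','inv1'); i2,d2,w2=snap('top','inv1t')
cv2.imwrite('pics/inv1z.png',cv2.resize(i[60:270,160:440],None,fx=2.8,fy=2.8,interpolation=cv2.INTER_CUBIC))"
```

```text
time_s: 13.63
ee_pos: [0.5141, 0.0566, 0.1761]
eef_rot: [1.414, 1.989, -0.586]
ft_force: [0.2, -0.2, -1.2]
grip_width: 0.0596
t 13.6333 q [ 0.399  0.365  1.79  -0.852  1.212  0.473] tcp [0.5141 0.0566 0.1761] F [ 0.2 -0.2 -1.2] w 0.0596
grasp [0.5097 0.0693 0.1895] y [ 0.945  0.328 -0.001] z [ 0.231 -0.667 -0.708]
shift cm [10.98  6.36 -3.96] turn [-0.002 -0.002  0.   ] rows>= 3.2
```

View pics/inv1z.png

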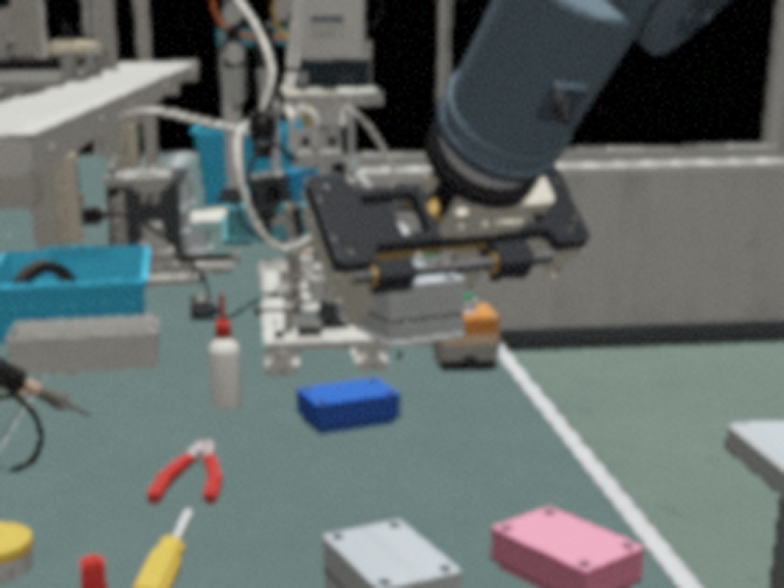

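View pics/inv1t.png

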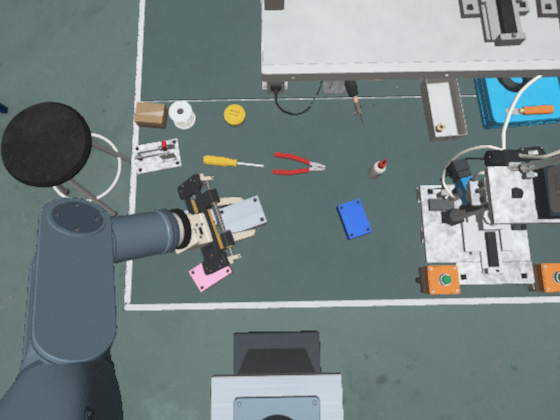

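The case is now upside down and closed: lid below at zoom (415,320) and screw holes up at top view (245,214). I check its pose in the gripper.

```bash
python3 - <<'E'
from h import *
g=[.5097,.0693,.1895]
z=np.load('pics/inv1.npz'); w=world('side',z['d']); l=local(w,g,19.15)
print('end+',plane(l,[-.03,.03,-.03],[.03,.055,.02]))
m=np.all((l>[-.04,.037,-.04])&(l<[.04,.045,.02]),-1);print('side zmin',np.percentile(l[m][:,2],[0,1,3]), 'w',np.percentile(l[m][:,0],[1,50,99]))
z=np.load('pics/inv1t.npz'); l=local(world('top',z['d']),g,19.15)
print('top',plane(l,[-.026,-.05,.012],[.026,-.0,.026]))
m=np.all((l>[-.045,-.07,.016])&(l<[.045,.0,.024]),-1); p=l[m]
print('ymin',np.percentile(p[:,1],[0,1,3]),'x',np.percentile(p[p[:,1]<-.02][:,0],[0,1,50,99,100]))
vv,uu=np.nonzero(m); print(uu.min(),uu.max(),vv.min(),vv.max())
im=z['im']; cv2.imwrite('pics/q.png',cv2.resize(im[180:270,170:290],None,fx=6,fy=6,interpolation=cv2.INTER_CUBIC))
# edge line at -y end per width slice
for x in (-.02,-.01,0,.01,.02):
    q=p[abs(p[:,0]-x)<.005]; print(x,q[:,1].min().round(4))
E
```

```text
end+ (array([-0.0001,  0.0414, -0.0023]), array([ 0.004,  1.   , -0.005]), 514)
side zmin [-0.0244242  -0.0233466  -0.02238545] w [-0.02954604  0.00039175  0.02989291]
top (array([-0.0004, -0.0248,  0.021 ]), array([0.002, 0.006, 1.   ]), 528)
ymin [-0.05079654 -0.05026306 -0.0493141 ] x [-0.02837997 -0.02797007  0.00101388  0.03121587  0.03176328]
234 266 195 233
-0.02 -0.0507
-0.01 -0.0502
0 -0.0507
0.01 -0.0504
0.02 -0.0505
```

View pics/q.png

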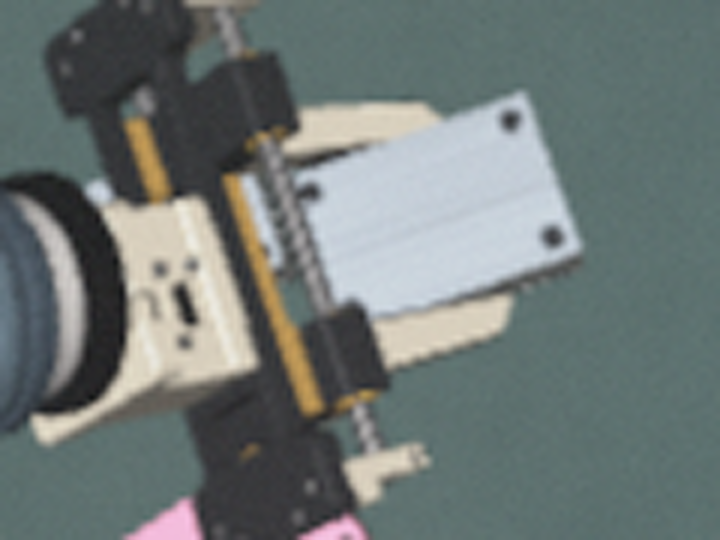

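```bash
python3 - <<'E'
from h import *
for g,a,f in (([.5354,.1919,.022],19.2,'wd1'),([.5354,.1919,.022],19.2,'side0'),([.5319,-.0647,.022],22.2,'side0')):
    z=np.load(f'pics/{f}.npz'); l=local(world('side',z['d']),g,a)
    e=plane(l,[-.027,.038,-.018],[.027,.052,.018]); print('end+',e)
    m=np.all((l>[-.05,.042,-.018])&(l<[.05,.049,.018]),-1); print(' w of end',np.percentile(l[m][:,0],[0,1,99,100]))
    e=plane(l,[-.05,-.04,-.018],[.05,.04,.018]); 
    t=plane(l,[-.026,-.04,.015],[.026,.04,.03]); print('top',t)
    m=np.all((l>[-.045,-.06,.018])&(l<[.045,.06,.028]),-1); print(' rect',cv2.minAreaRect((l[m][:,:2]*1000).astype(np.float32)))
    for x0 in (-.036,.024):
        s=plane(l,[x0,-.035,-.018],[x0+.012,.035,.016]); print(' side',s)
for f in ('wd1t','pre','inv1t','stand1t'):
    z=np.load(f'pics/{f}.npz'); print(f,rect(world('top',z['d']),(.45,.62,.11,.27),.0415,.05)[1])
E
```

```text
end+ (array([ 0.0002,  0.0472, -0.    ]), array([-0.003,  1.   , -0.   ]), 441)
 w of end [-0.03199504 -0.0317916   0.02803974  0.02871143]
top (array([0.0003, 0.002 , 0.0214]), array([-0.003, -0.001,  1.   ]), 504)
 rect ((-1.8335304260253906, 3.2945404052734375), (61.105411529541016, 95.39298248291016), 0.21977120637893677)
  return _methods._mean(a, axis=axis, dtype=dtype,
  ret = um.true_divide(
h.py:42: RuntimeWarning: Mean of empty slice.
  c=p.mean(0); n=np.linalg.svd(p-c,full_matrices=False)[2][2]; dd=(p-c)@n; p=p[abs(dd)<max(.002,2*dd.std())]
Traceback (most recent call last):
  File "h.py", line 42, in plane
    c=p.mean(0); n=np.linalg.svd(p-c,full_matrices=False)[2][2]; dd=(p-c)@n; p=p[abs(dd)<max(.002,2*dd.std())]
                   ~~~~~~~~~~~~~~~~~~~~~~~~~~~~~~~~~~~~~~~~~^^^
IndexError: index 2 is out of bounds for axis 0 with size 0
```

```bash
python3 -c "
from h import *
Rt=toolR(19.2,-45); delta([.5318,.1967,.14],Rt)"
```

```text
shift cm [11.59  6.23 -4.44] turn [-0.001 -0.001 -0.002] rows>= 3.3
```

```bash
python3 -m pendant '[[[1,0.6,-1,0,0,0,-1],[3,1.8,-2.5,0,0,0,-1],[5.5,3,-3.5,0,0,0,-1],[8,4.3,-4,0,0,0,-1],[10.3,5.5,-4.3,0,0,0,-1],[11.6,6.2,-4.4,0,0,0,-1],[11.6,6.2,-4.4,0,0,0,-1],[11.6,6.2,-4.4,0,0,0,-1]]]' 40; python3 -c "
from h import *
st();Rt=toolR(19.2,-45); delta([.5318,.1967,.09],Rt)"
```

```text
time_s: 14.4
ee_pos: [0.5361, 0.1841, 0.126]
eef_rot: [1.415, 1.987, -0.585]
ft_force: [-0.3, -0.4, -2.2]
grip_width: 0.0598
t 14.4 q [ 0.581  0.574  1.58  -0.784  1.323  0.583] tcp [0.5361 0.1841 0.126 ] F [-0.3 -0.4 -2.2] w 0.0598
grasp [0.5317 0.1968 0.1395] y [0.945 0.328 0.   ] z [ 0.231 -0.667 -0.708]
shift cm [3.48 0.01 3.51] turn [-0.001 -0.001 -0.001] rows>= 1.2
```

```bash
python3 -m pendant '[[[1,0,1,0,0,0,-1],[2.2,0,2.2,0,0,0,-1],[3.2,0,3.2,0,0,0,-1],[3.5,0,3.5,0,0,0,-1],[3.5,0,3.5,0,0,0,-1],[3.5,0,3.5,0,0,0,-1]]]' 40; cat > chk.py <<'E'
from h import *
import sys
n=sys.argv[1]; o=st()
g=o['ee_pos']-.019*R.from_rotvec(o['eef_rot']).as_matrix()[:,2]
i,d,w=snap('side',n); it,dt,wt=snap('top',n+'t')
cv2.imwrite(f'pics/{n}z.png',cv2.resize(i[160:300,200:400],None,fx=4,fy=4,interpolation=cv2.INTER_CUBIC))
cv2.imwrite(f'pics/{n}tz.png',cv2.resize(it[160:280,140:280],None,fx=5,fy=5,interpolation=cv2.INTER_CUBIC))
l=local(w,[.5332,.1927,0],19.2); zc=g[2]
def end(zlo,zhi,nm):
    c,nn,k=plane(l,[-.027,.035,zlo],[.027,.056,zhi])
    m=np.all((l>[-.05,c[1]-.004,zlo])&(l<[.05,c[1]+.004,zhi]),-1); q=l[m]
    # per-row edges
    print(nm,'end y',c[1],'n',nn,'width lo/hi',np.percentile(q[:,0],[0.5,99.5]).round(4),'z',np.percentile(q[:,2],[0,100]).round(4))
end(.005,.040,'lower'); end(zc-.020,zc+.013,'upper')
E
python3 chk.py ab1
```

```text
time_s: 14.9
ee_pos: [0.5359, 0.1836, 0.076]
eef_rot: [1.414, 1.987, -0.587]
ft_force: [0.8, 1.2, -1.2]
grip_width: 0.0598
t 14.9 q [ 0.581  0.64   1.611 -0.804  1.256  0.654] tcp [0.5359 0.1836 0.076 ] F [ 0.8  1.2 -1.2] w 0.0598
grasp [0.5315 0.1963 0.0895] y [ 0.945  0.327 -0.001] z [ 0.23  -0.668 -0.708]
lower end y 0.0457 n [ 0.001  1.    -0.001] width lo/hi [-0.0299  0.0301] z [0.0051 0.04  ]
upper end y 0.0454 n [-0.001  1.     0.008] width lo/hi [-0.0306  0.0297] z [0.0696 0.1024]
```

View pics/ab1z.png

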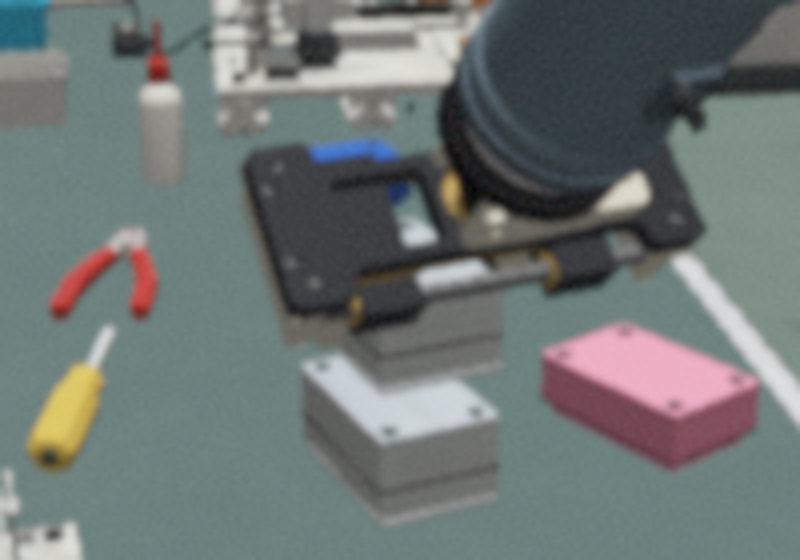

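View pics/ab1tz.png

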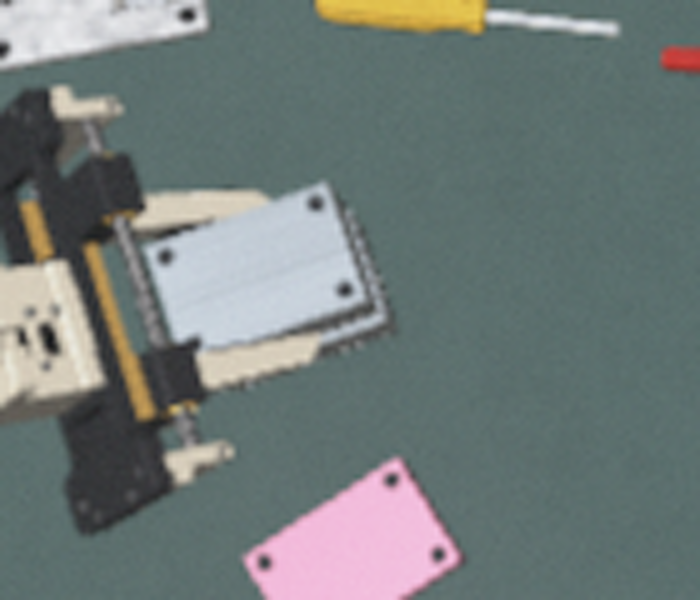

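The held case hovers over the stack, aligned to within 0.5 mm: end planes at 45.7 and 45.4 mm, widths matching. I lower it to 3 mm above contact.

```bash
python3 -c "
from h import *
Rt=toolR(19.2,-45); delta([.5318,.1967,.0715],Rt)"; 
```

```text
shift cm [ 1.33 -0.03  1.35] turn [-0.    -0.001 -0.002] rows>= 0.5
```

```bash
python3 -m pendant '[[[0.5,0,0.5,0,0,0,-1],[0.9,0,0.9,0,0,0,-1],[1.2,0,1.2,0,0,0,-1],[1.33,0,1.35,0,0,0,-1],[1.33,0,1.35,0,0,0,-1],[1.33,0,1.35,0,0,0,-1]]]' 40; python3 chk.py ab2
```

```text
time_s: 15.5
ee_pos: [0.5364, 0.184, 0.0578]
eef_rot: [1.414, 1.987, -0.585]
ft_force: [1.1, 0.7, -0.6]
grip_width: 0.0598
t 15.5 q [ 0.581  0.666  1.619 -0.813  1.231  0.681] tcp [0.5364 0.184  0.0578] F [ 1.1  0.7 -0.6] w 0.0598
grasp [0.532  0.1967 0.0713] y [0.945 0.327 0.   ] z [ 0.232 -0.667 -0.708]
lower end y 0.0456 n [-0.004  1.    -0.008] width lo/hi [-0.0302  0.0303] z [0.0051 0.0399]
upper end y 0.0457 n [ 0.002  1.    -0.004] width lo/hi [-0.0305  0.0301] z [0.0514 0.0842]
```

Alignment is within 0.2 mm. I lower in small steps, watching the force.

```bash
python3 -m pendant '[[[0.06,0.01,0.06,0,0,0,-1],[0.1,0.01,0.1,0,0,0,-1],[0.13,0.01,0.13,0,0,0,-1],[0.13,0.01,0.13,0,0,0,-1]]]' 40; python3 -c "
from h import *
st()"; python3 -m pendant '[[[0.06,0,0.06,0,0,0,-1],[0.06,0,0.06,0,0,0,-1],[0.06,0,0.06,0,0,0,-1]]]' 40; python3 -c "
from h import *
st()"
```

```text
time_s: 15.93
ee_pos: [0.5367, 0.1842, 0.0563]
eef_rot: [1.415, 1.987, -0.584]
ft_force: [0.2, 0.1, -2.4]
grip_width: 0.0598
t 15.9333 q [ 0.581  0.668  1.619 -0.814  1.229  0.684] tcp [0.5367 0.1842 0.0563] F [ 0.2  0.1 -2.4] w 0.0598
grasp [0.5322 0.1968 0.0698] y [0.945 0.327 0.001] z [ 0.232 -0.667 -0.708]
time_s: 16.18
ee_pos: [0.5366, 0.1841, 0.0554]
eef_rot: [1.415, 1.987, -0.584]
ft_force: [0.0, 0.5, -1.4]
grip_width: 0.0597
t 16.1833 q [ 0.581  0.67   1.619 -0.814  1.228  0.685] tcp [0.5366 0.1841 0.0554] F [ 0.   0.5 -1.4] w 0.0597
grasp [0.5322 0.1968 0.0689] y [0.945 0.328 0.001] z [ 0.232 -0.667 -0.708]
```

```bash
python3 -m pendant '[[[0.06,0,0.06,0,0,0,-1],[0.06,0,0.06,0,0,0,-1],[0.06,0,0.06,0,0,0,-1]]]' 40; python3 -c "
from h import *
st()"
```

```text
time_s: 16.43
ee_pos: [0.5366, 0.1841, 0.0545]
eef_rot: [1.415, 1.987, -0.584]
ft_force: [0.1, -0.0, -2.2]
grip_width: 0.0595
t 16.4333 q [ 0.581  0.671  1.62  -0.815  1.227  0.686] tcp [0.5366 0.1841 0.0545] F [ 0.1 -0.  -2.2] w 0.0595
grasp [0.5322 0.1968 0.0679] y [0.945 0.327 0.001] z [ 0.232 -0.667 -0.708]
```

```bash
python3 -m pendant '[[[0.05,0,0.05,0,0,0,-1],[0.05,0,0.05,0,0,0,-1],[0.05,0,0.05,0,0,0,-1]]]' 40; python3 -c "
from h import *
st()"; python3 -m pendant '[[[0.04,0,0.04,0,0,0,-1],[0.04,0,0.04,0,0,0,-1],[0.04,0,0.04,0,0,0,-1]]]' 40; python3 chk.py ab3
```

```text
time_s: 16.68
ee_pos: [0.5367, 0.1841, 0.0542]
eef_rot: [1.415, 1.986, -0.584]
ft_force: [-1.2, 1.1, 1.8]
grip_width: 0.0594
t 16.6833 q [ 0.581  0.672  1.62  -0.815  1.227  0.687] tcp [0.5367 0.1841 0.0542] F [-1.2  1.1  1.8] w 0.0594
grasp [0.5323 0.1968 0.0676] y [0.945 0.327 0.001] z [ 0.232 -0.667 -0.708]
time_s: 16.93
ee_pos: [0.5367, 0.1841, 0.0542]
eef_rot: [1.414, 1.986, -0.584]
ft_force: [-3.3, 1.3, 5.2]
grip_width: 0.0602
t 16.9333 q [ 0.581  0.672  1.62  -0.816  1.227  0.688] tcp [0.5367 0.1841 0.0542] F [-3.3  1.3  5.2] w 0.0602
grasp [0.5322 0.1968 0.0676] y [0.945 0.327 0.001] z [ 0.232 -0.668 -0.707]
lower end y 0.0457 n [-0.006  1.     0.002] width lo/hi [-0.0299  0.0302] z [0.005  0.0399]
upper end y 0.0456 n [ 0.003  1.    -0.004] width lo/hi [-0.0294  0.0305] z [0.0476 0.0804]
```

View pics/ab3z.png

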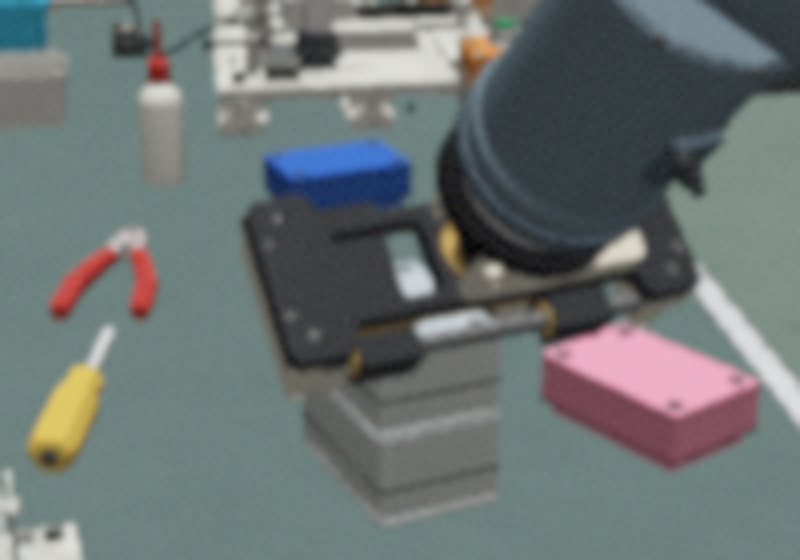

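It is seated with 7 N of contact; the edges of both cases line up around zoom (440,420). I release and check.

```bash
python3 -m pendant '[[[-0.02,0,-0.02,0,0,0,0.35],[-0.02,0,-0.02,0,0,0,0.45],[-0.02,0,-0.02,0,0,0,0.6],[-0.02,0,-0.02,0,0,0,0.8],[-0.02,0,-0.02,0,0,0,1],[-0.02,0,-0.02,0,0,0,1],[-0.02,0,-0.02,0,0,0,1],[-0.02,0,-0.02,0,0,0,1]]]'; python3 chk.py rel
```

```text
time_s: 17.7
ee_pos: [0.5367, 0.1841, 0.0544]
eef_rot: [1.414, 1.986, -0.584]
ft_force: [-0.3, -0.1, -0.3]
grip_width: 0.0925
t 17.7 q [ 0.581  0.672  1.62  -0.816  1.227  0.687] tcp [0.5367 0.1841 0.0544] F [-0.3 -0.1 -0.3] w 0.0925
grasp [0.5323 0.1968 0.0678] y [0.945 0.327 0.001] z [ 0.232 -0.668 -0.707]
lower end y 0.0457 n [-0.002  1.    -0.005] width lo/hi [-0.0302  0.0302] z [0.0051 0.04  ]
upper end y 0.0457 n [0.009 1.    0.006] width lo/hi [-0.0289  0.0302] z [0.0479 0.0808]
```

```bash
python3 -m pendant '[[[0,0,-1.5,0,0,0,1],[0,0,-4,0,0,0,1],[0,0,-7,0,0,0,1],[0,0,-10,0,0,0,1],[0,0,-13,0,0,0,1],[-3,0,-16,0,0,0,1],[-7,0,-18,0,0,0,1],[-10,0,-20,0,0,0,1],[-10,0,-20,0,0,0,1]]]'; python3 chk.py fin; python3 - <<'E'
from h import *
z=np.load('pics/fint.npz'); w=world('top',z['d'])
l=local(w,[.5354,.1919,0],19.2)
print('top',plane(l,[-.025,-.04,.07],[.025,.04,.1]), rect(w,(.45,.62,.11,.27),.084,.1)[1])
i=np.load('pics/fin.npz')['im']
E
```

```text
time_s: 18.55
ee_pos: [0.5159, 0.2511, 0.2756]
eef_rot: [1.419, 1.979, -0.569]
ft_force: [0.7, -0.5, 0.3]
grip_width: 0.0933
t 18.55 q [ 0.688  0.477  1.337 -0.73   1.628  0.433] tcp [0.5159 0.2511 0.2756] F [ 0.7 -0.5  0.3] w 0.0933
grasp [0.5113 0.2637 0.2891] y [0.945 0.327 0.015] z [ 0.241 -0.664 -0.708]
lower end y 0.0457 n [-0.005  1.     0.002] width lo/hi [-0.0304  0.0302] z [0.0051 0.04  ]
top (array([ 0.0003, -0.    ,  0.0878]), array([-0.004, -0.003,  1.   ]), 612) ((535.6824951171875, 191.98428344726562), (60.74921417236328, 90.2912826538086), 18.935306549072266)
  return _methods._mean(a, axis=axis, dtype=dtype,
  ret = um.true_divide(
h.py:42: RuntimeWarning: Mean of empty slice.
  c=p.mean(0); n=np.linalg.svd(p-c,full_matrices=False)[2][2]; dd=(p-c)@n; p=p[abs(dd)<max(.002,2*dd.std())]
Traceback (most recent call last):
  File "chk.py", line 14, in <module>
    end(.005,.040,'lower'); end(zc-.020,zc+.013,'upper')
                            ~~~^^^^^^^^^^^^^^^^^^^^^^^^^
  File "chk.py", line 10, in end
    c,nn,k=plane(l,[-.027,.035,zlo],[.027,.056,zhi])
           ~~~~~^^^^^^^^^^^^^^^^^^^^^^^^^^^^^^^^^^^^
  File "h.py", line 42, in plane
    c=p.mean(0); n=np.linalg.svd(p-c,full_matrices=False)[2][2]; dd=(p-c)@n; p=p[abs(dd)<max(.002,2*dd.std())]
                   ~~~~~~~~~~~~~~~~~~~~~~~~~~~~~~~~~~~~~~~~~^^^
IndexError: index 2 is out of bounds for axis 0 with size 0
```

View pics/finz.png

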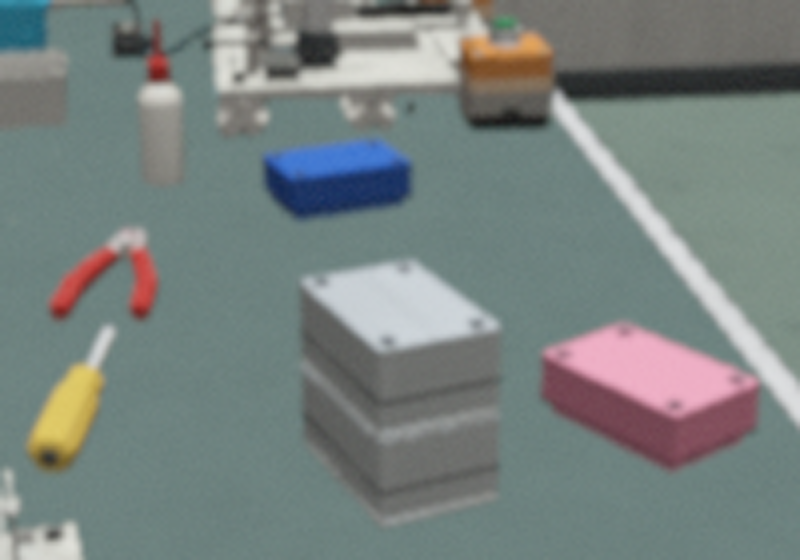

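View pics/fint.png

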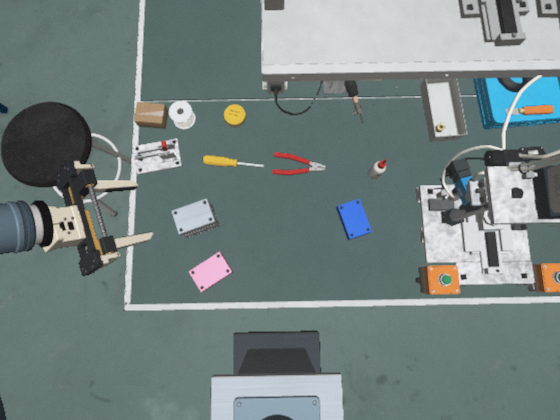

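The stack at zoom (400,390) is flush, both seams are closed and the screw holes face up. The gripper is clear and the bystanders are in place. I hand the job in.

```bash
python3 -c "
from h import *
i,d,w=snap('side','last'); l=local(w,[.5332,.1927,0],19.2)
for a,b in ((.005,.040),(.049,.084)): print(plane(l,[-.027,.035,a],[.027,.056,b]))
o=env.get_obs(); print(o['time_s'],abs(o['qvel']).max())
print(workorder.job_done())"
```

```text
(array([0.0006, 0.0457, 0.0227]), array([-0.004,  1.   , -0.002]), 431)
(array([0.0004, 0.0457, 0.0667]), array([-0.   ,  1.   , -0.003]), 464)
18.7 0.0343257338877141
the job is handed in; nothing more can be done
None
```

The lid-up case is now upside down on top of the other one, edges in line and both cases closed. I handed the job in at 18.7 s. I gripped it across the seam, tipped it 90° onto its end, regrasped it from the other side and turned it another 90°. I then lowered it until the force showed contact, opened the gripper and backed off.

- **Alignment:** in the side view, both end faces lie at the same 45.7 mm. From above, the upper case agrees with the lower case's starting position to about 0.3 mm and 0.3°.
- **Height and closure:** the top face reads 88 mm, which is two full cases. Both seams look tight in the last pictures.
- **Lower case and bystanders:** the lower case did not measurably move. The pliers, screwdriver, oil bottle and the blue and pink look-alikes look untouched.
- **Disagreements:** the two cameras differed by about 2 mm in absolute position. I aligned by comparing the held case with the stack in the same view. One automatic check of the upper case failed after I backed off because its search window followed the gripper. I repeated it at a fixed height before handing in, and that gave the 45.7 mm above.

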